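# Load a pressed disc into the whiteness meter

### The job

Load the white disc with the blue dot into the bench whiteness meter: press the orange release key just until the catch lets go and the cover springs fully open by itself, without your hand in its way, then lay the disc flat and fully home in the round sample well, dot up, and shut the cover until its catch holds it. Be gentle with the key, the cover and the glass under the disc, and leave the other discs and everything else on the bench where they are.

Things in the scene. Friction and masses are not known exactly. Their poses are not given: they have to be found in the camera images.
- meter: Bench whiteness meter, fixed light grey box; origin on the bench straight below the centre of its sample well; x points from the key side (front, nearest the robot) to the cover hinge (back), z up. It spans x -125 to 98 mm, y -82 to 82 mm; its flat deck is 70 mm above the bench. Key at x = -92 mm, cover over x -54 to 62 mm. The display and flat buttons beside the key need no touching.
- key_top (a point): Centre of the top face of the orange release key, a rounded cap 24 mm (meter x) by 30 mm (y), standing 18 mm above the deck, its centre 38 mm in front of the cover. Pushed straight down; springs back up. About 1.5 mm past the point where the catch lets go it meets a solid stop. It must never be pressed with more than 15 N. The fingers must not touch the cover while the key is down.
- key (a joint): Key travel in m, 0 = up, 0.015 at most. First free play against a light spring (1 to 2 N): 1 to 8 mm, different at every start, not visible. Then it meets the catch: the push jumps to 5 or 6 N and grows to 8 or 9 N; about 4.5 mm further down the catch lets go and the cover jumps open.
- cover (a joint): Cover angle in rad: 0 = shut and caught, 1.85 = fully open, leaning a little back. Freed, it springs open in about 0.8 s and stays up. To shut it, push it round against its spring (about 1 N at the front edge); let go too early, it springs open again. Never load it with more than 18 N.
- cover_hinge (a point): Middle of the cover's hinge line (along the meter's y), at meter x = 62 mm, 74 mm above the bench. The cover is a dark grey hollow hood with a light grey panel on top, 116 mm from hinge line to front edge, 112 mm wide, 4 mm walls; shut, its flat outer face is 88 mm above the bench, 14 mm above the hinge line.
- cover_front (a point): Point on the cover's outer face, mid-width, 110 mm from the hinge line; moves with the cover. To shut, press down here: from 12 mm above shut the catch resists, up to about 8 N; at about 6 mm it snaps past and the push drops; go on to the shut position. A solid stop follows 1.5 mm below it.
- well (a point): Centre of the floor of the round sample well in the black deck under the cover: 48 mm across with a small chamfer, floor (glass window) 63 mm above the bench, 7 mm below the deck. The glass must never be loaded through the disc with more than 20 N.
- sample: The disc to load: hard white pressed disc, 46 mm across, 16 mm thick, about 55 g, with a 12 mm blue dot on its top face. Origin: centre of its underside; z up. It lies flat, dot up, in the tray; when home in the well 9 mm of it stand above the deck.
- tray: Low blue-grey tray, 260 mm (x) by 130 mm (y), 14 mm high, walls and floor 4 mm thick, fixed; origin at the centre of its underside. Three discs lie in it in a row along its x, about 78 mm apart.
- disc_b: Another white disc without a dot, same size as the sample; stays in the tray. Origin: centre of its underside.
- disc_c: Another white disc without a dot, same size as the sample; stays in the tray. Origin: centre of its underside.
- spray: Closed plastic bottle, 60 mm across, 150 mm tall; bystander. Origin: centre of its underside.
- standard: Closed round tin of the white reference tile, 64 mm across, 45 mm tall; bystander. Origin: centre of its underside.
- caliper: Digital caliper lying flat, 190 mm long, up to 13 mm high; bystander.
- brush: Dusting brush lying flat behind the meter; bystander.
- mug: Blue mug, 80 mm across, 92 mm tall; bystander. Origin: centre of its underside.

How it is judged (in metres and radians):
On the way, in this order (a step that is already met when the one before it is completed fails the run):
1. the catch lets go and the cover springs up by itself, faster than 1 rad/s, touched by nothing (value of joint cover above 0.3 rad and velocity of joint cover above 1 rad/s and not (contact force between any of the fingers, the arm and cover above 0.2 N)).
2. the cover stands fully open (over 1.75 rad), not touched (value of joint cover above 1.75 rad and not (contact force between any of the fingers, the arm and cover above 0.2 N)), for 0.2 s.
3. the disc lies home in the well, let go, with the cover still open (over 1.2 rad) (z of sample in the frame of well between -0.0025 and 0.0025 m and horizontal distance between sample and well below 0.003 m and angle between sample's own z axis and vertical below 0.06 rad and value of joint cover above 1.2 rad and not (contact force between any of the fingers, the arm and sample above 0.2 N)), for 0.2 s.
At the end, for the whole second after the job is handed in: The sample disc lies in the well: underside within 2.5 mm of the well floor, centre within 3 mm of the well's centre, flat within 0.06 rad with the dot up, at rest; the cover is shut and held by its catch (below 0.03 rad) with nothing touching it, and the key is up again (within 1.5 mm) (z of sample in the frame of well between -0.0025 and 0.0025 m and horizontal distance between sample and well below 0.003 m and angle between sample's own z axis and vertical below 0.06 rad and value of joint cover below 0.03 rad and value of joint key below 0.0015 m and linear speed of sample below 0.01 m/s and not (contact force between any of the fingers, the arm and cover above 0.2 N)).
It fails at once if the key is pressed with more than 15 N (contact force between any of the fingers, the arm and key above 15 N).
It fails at once if the cover is pushed or pressed with more than 18 N (contact force between any of the fingers, the arm and cover above 18 N).
It fails at once if the cover is touched (over 0.5 N) while the key is held down (over 3 mm): the hand is in the way (value of joint key above 0.003 m and contact force between any of the fingers, the arm and cover above 0.5 N).
It fails at once if the disc is pressed on the meter with more than 20 N (contact force between sample and meter above 20 N).
It fails at once if another disc or a bystander on the bench is moved by more than 25 mm (distance of any of disc_b, disc_c, spray, standard, caliper, brush, mug from where it was at the start of the episode above 0.025 m).
It also fails if it takes over 69 s, if anything falls off the work surface, if the arm or the gripper's body presses on something with over 40 N, if the wrist force passes 120 N, or if a joint passes its speed limit or range.

### The arm

A 6-joint arm with a two-finger parallel gripper is mounted at the origin on the work surface. World frame = base frame: x ahead of the robot, y to its left, z up, the work surface at z = 0. Lengths are in mm, angles in rad, forces in N, time in s.
With the tool pointing down it reaches from about 350 to 925 mm from the base axis. Payload 6.4 kg.
Tool frame: the origin (TCP) lies midway between the tips of the shut fingers; the grasp point (between the pads) lies hold_point_z behind it (hold_point_z is the distance from the TCP to the grasp point, in mm); z points along the fingers, y is the direction in which the jaws open and shut (so a half turn about z gives the same grasp; the last joint's range is limited). The gripper opens to 94 mm and grips with 3 to 60 N. Pads are 16 mm wide; open, the fingers measure 119 mm over their backs; the gripper's body (75 mm by 177 mm) begins 78 mm behind the grasp point.
Start: joints at [1.053, 0.245, 1.558, -0, 1.339, -0.174], TCP at [219.091, 611.974, 175.055] pointing down, gripper open.
Joint ranges: [-3.13, 3.13], [-1.02, 2.26], [0.13, 2.54], [-0.95, 4.09], [0.21, 2.88], [-2.74, 2.74]. Speed limits (rad/s): [2.57, 2.57, 3.14, 3.14, 3.14, 3.14].

### API

Orientations are given as [roll, pitch, yaw] about the fixed x, y, z axes, in that order (R = Rz(yaw) Ry(pitch) Rx(roll)).
In Python, from cell import * gives the robot as it stands. The module is installed in compiled form; this text tells all that it offers.
- The arm moves only by the shell command python3 -m handwheel 'ROWS' [FORCE]. ROWS is text: rows parted by semicolons, each of 7 numbers parted by spaces: the shift along the tool's x, y, z in cm, then the turn, a rotation vector about the tool's x, y, z in degrees, then the closure, from 0 (fully open) to 1 (shut). A call has 1 to 5 rows; each row shifts and turns the commanded pose from where the row before left it, along the tool's axes as they then stand; what a row does not reach is not made up. A row lasts 1/12 s, in which the tool goes at most 41.7 mm and 7.16 degrees, less where a joint would pass 70% of its speed; a pose out of reach is approached as far as the arm can. A call with a gripper value outside its range is refused whole. The fingers move at their own pace and stop on an object; FORCE is the grip in N (left out, the last holds). Time passes only in rows, so rows that do not move let the fingers close. It gives the time, the measured TCP pose, the force and the opening at its end, in the units of the state.
- get_obs(): the state, without advancing time (a new reading comes with each control period).
- snapshot(name): name is "scene" or "top" or "wrist"; returns the picture (384x512x3 uint8, red, green, blue); there is no depth.
- camera_info(name): a dict with "intrinsics" (3x3 intrinsics, pixels), "distortion" ([k1, k2, p1, p2, k3] as OpenCV has them; the pictures are not rectified), "world_from_camera" (4x4, takes a point from camera to world coordinates); the wrist camera has in their place "hand_eye" (4x4, takes a point from camera to tool coordinates, whose origin is the TCP and whose axes are the flange's). Camera axes: x right, y down, z forward; pixel columns grow to the right and rows downward; lengths in mm; the calibration is good to about 2 mm. A picture is of the moment at which its call begins: read the wrist's pose just before it. camera_info takes no time and is no camera call.
- finish_job(): hands the job in, once; it reports no verdict.
Trained networks look in the newest picture that a camera, given by its name, has taken for a name from the list of things; names that differ only in an ending like _2 or _b are one class to them, and where a whole thing is asked for, a point or a joint stands for the part that bears it (a point fixed in the world has none). Each returns a list of dicts, best first, with "score" (0 to 1); they miss things now and then, are a little off and sometimes report something else, mostly with a low value. They report only what shows in the picture. A call takes as long as a camera call.
- regions_of(camera, thing): "region" (384x512 bool, what is visible of it).
- pinpoint(camera, thing): "xyz" ([x, y, z] in mm, in world coordinates, good to about 4 mm: a listed point, or the origin of a listed thing).
The state is a dict: "time_s": time; "qpos": joint angles; "joint_vel": joint speeds; "joint_efforts": joint torques, N m; "position": TCP position; "eef_rot": TCP orientation; "wrist_force": force on the tool from outside, world axes, zero at the start; "ft_torque": the same for the moment, N m; "opening": finger opening in mm.
Only numpy, scipy, OpenCV 4.12 (cv2) and the standard library are available. Lean on these libraries where they do the work, as an engineer would, in place of code of your own. Each camera call takes 0.05 s, during which the arm holds its last target.

## Working session

There is one attempt and no reset: what is moved stays moved. The work goes in short steps, Python scripts to look and compute and a shell command to move; the robot and the scene stay as the last step left them, time stands still between calls to the robot, and variables do not carry over. Pictures are saved under pics/ and viewed, and the job is handed in when it is done.

```bash
ls; mkdir -p pics; cat > h.py <<'E'
from cell import *
import numpy as np, cv2
def save(cam,name,img=None):
    im=snapshot(cam) if img is None else img
    cv2.imwrite(f'pics/{name}.png',im[:,:,::-1]); return im
def pr(o=None):
    o=o or get_obs()
    print('t',o['time_s'],'pos',np.round(o['position'],1),'rot',np.round(o['eef_rot'],3),'F',np.round(o['wrist_force'],2),'op',o['opening'])
E
python3 - <<'E'
from h import *
o=get_obs(); pr(o); print(o)
for c in ("top","scene","wrist"):
    save(c,c+'0')
    print(c,{k:np.round(v,3).tolist() for k,v in camera_info(c).items() if not isinstance(v,str)})
E
```

```text
pics
t 0.0 pos [218.8 611.4 174. ] rot [-3.14  -0.     2.798] F [-0.1  -0.48  0.48] op 94.09521255573361
{'time_s': 0.0, 'qpos': array([ 1.05290683e+00,  2.45787831e-01,  1.55899966e+00, -1.56397208e-05,
        1.33867468e+00, -1.74092036e-01]), 'joint_vel': array([ 8.79688619e-04,  1.39574308e-03, -3.94048886e-04, -1.65182197e-05,
        5.08615430e-04,  2.40641781e-05]), 'joint_efforts': array([-1.71745196e-03, -4.15834415e+01, -3.14597440e+01,  6.83301967e-02,
        3.32262134e-02, -1.32151931e-04]), 'position': array([218.76052289, 611.39352602, 173.96990826]), 'eef_rot': array([-3.13974876e+00, -3.08843054e-04,  2.79779852e+00]), 'wrist_force': array([-0.10082037, -0.48441611,  0.47717188]), 'ft_torque': array([-0.02474623, -0.030443  ,  0.01698517]), 'opening': 94.09521255573361}
top {'intrinsics': [[380.61, 0.0, 257.094], [0.0, 380.61, 197.143], [0.0, 0.0, 1.0]], 'distortion': [-0.018, 0.0, 0.0, 0.0, 0.0], 'world_from_camera': [[-0.015, -0.991, 0.135, 420.582], [-1.0, 0.016, 0.008, 30.657], [-0.01, -0.135, -0.991, 982.308], [0.0, 0.0, 0.0, 1.0]]}
scene {'intrinsics': [[484.428, 0.0, 258.116], [0.0, 484.428, 190.979], [0.0, 0.0, 1.0]], 'distortion': [-0.164, 0.0, 0.0, 0.0, 0.0], 'world_from_camera': [[0.829, 0.398, -0.393, 1013.608], [0.559, -0.614, 0.557, -617.767], [-0.019, -0.682, -0.731, 928.248], [0.0, 0.0, 0.0, 1.0]]}
wrist {'intrinsics': [[337.783, 0.0, 260.281], [0.0, 337.783, 191.171], [0.0, 0.0, 1.0]], 'distortion': [-0.066, 0.0, 0.0, 0.0, 0.0], 'hand_eye': [[0.0, -0.96, -0.279, 80.864], [1.0, -0.0, 0.001, -0.41], [-0.001, -0.279, 0.96, -209.656], [0.0, 0.0, 0.0, 1.0]]}
```

View pics/top0.png

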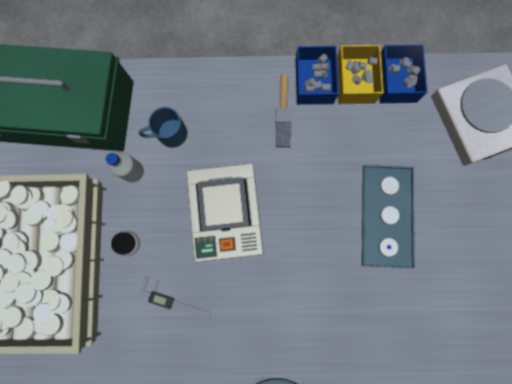

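View pics/scene0.png

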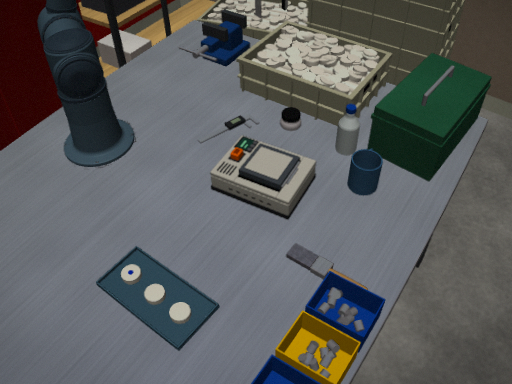

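View pics/wrist0.png

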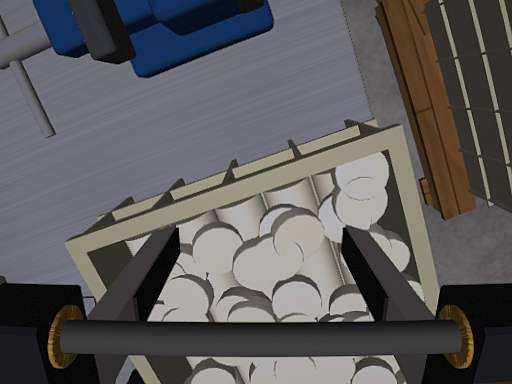

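```bash
python3 - <<'E'
from h import *
def pp(c,t):
    print(c,t,[(round(d['score'],2),np.round(d['xyz'],1).tolist()) for d in pinpoint(c,t)[:4]])
for t in ('key_top','cover_front','cover_hinge','well','meter','sample','tray','disc_b'):
    pp('top',t)
for t in ('key_top','cover_front','cover_hinge','sample','meter'):
    pp('scene',t)
for t in ('sample',): pp('wrist',t)
pr()
E
```

```text
top key_top [(0.62, [435.6, 112.5, 90.0])]
top cover_front [(0.73, [478.0, 112.5, 86.4])]
top cover_hinge [(0.71, [433.0, 112.8, 86.1]), (0.47, [500.8, -294.7, -0.9])]
top well [(0.58, [530.6, 117.6, 63.9]), (0.22, [730.7, 264.5, 1.4])]
top meter [(0.81, [524.1, 119.2, 2.1])]
top sample [(0.54, [421.8, -289.9, 4.6])]
top tray [(0.67, [501.0, -294.0, -1.6]), (0.41, [286.0, 250.4, -0.7])]
top disc_b [(0.83, [505.3, -296.1, 4.5]), (0.65, [579.4, -304.5, 3.3])]
scene key_top [(0.58, [436.1, 112.6, 92.8])]
scene cover_front [(0.71, [480.7, 112.3, 88.8]), (0.36, [786.6, -36.6, -2.6])]
scene cover_hinge [(0.83, [585.2, 125.1, 74.9]), (0.56, [438.9, 376.9, 1.9])]
scene sample [(0.56, [423.4, -289.7, 2.9])]
scene meter [(0.62, [526.5, 120.5, 3.8]), (0.5, [289.1, 251.7, -2.1])]
wrist sample []
t 0.85 pos [219.1 612.  175.1] rot [ 3.142 -0.     2.798] F [ 0.61 -0.55  0.16] op 94.25208989559002
```

```bash
python3 - <<'E'
from h import *
im=cv2.imread('pics/top0.png')
a=cv2.resize(im[155:270,180:270],None,fx=5,fy=5,interpolation=cv2.INTER_CUBIC)
b=cv2.resize(im[155:275,355:420],None,fx=4,fy=4,interpolation=cv2.INTER_CUBIC)
o=np.zeros((max(a.shape[0],b.shape[0]),a.shape[1]+b.shape[1],3),np.uint8);o[:a.shape[0],:a.shape[1]]=a;o[:b.shape[0],a.shape[1]:]=b
cv2.imwrite('pics/crop1.png',o)
for t in ('sample','key_top','cover','meter','disc_b','tray'):
    for d in regions_of('top',t)[:3]:
        r=d['region'];ys,xs=np.nonzero(r)
        print(t,round(d['score'],2),r.sum(),xs.mean().round(1),ys.mean().round(1),xs.min(),xs.max(),ys.min(),ys.max())
        if t=='meter': print(cv2.boxPoints(cv2.minAreaRect(np.c_[xs,ys].astype(np.float32))))
E
```

```text
sample 0.49 249 386.9 247.3 378 396 240 255
key_top 0.54 140 226.7 244.2 220 233 239 249
key_top 0.19 2267 222.4 204.4 198 247 178 231
cover 0.61 2330 222.8 204.2 198 248 178 230
meter 0.71 6265 224.4 212.8 187 263 164 261
[[184.63416 170.70732]
 [253.23172 163.08537]
 [263.47562 255.2805 ]
 [194.87805 262.90247]]
disc_b 0.7 274 388.5 215.4 379 398 207 224
disc_b 0.54 276 388.7 185.8 379 398 177 194
disc_b 0.15 801 125.0 166.5 106 143 153 182
tray 0.75 4454 387.3 216.8 361 414 166 267
```

View pics/crop1.png

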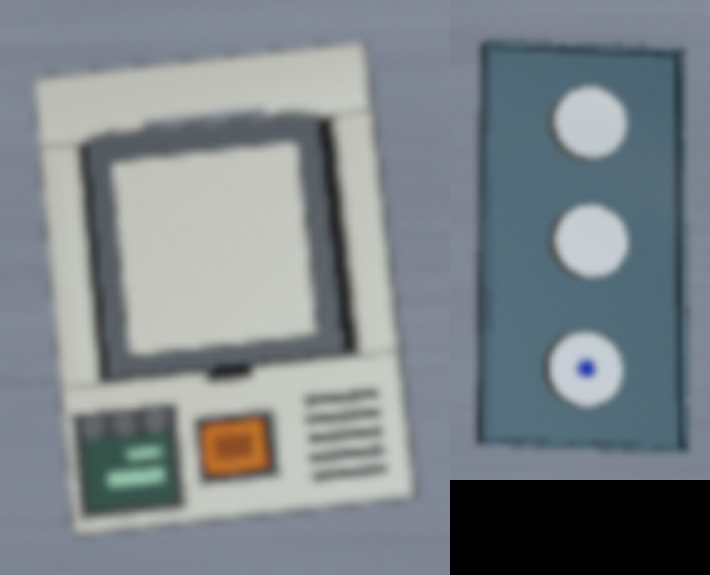

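```bash
cat >> h.py <<'E'
def ray(cam,uv,z,ci=None):
    ci=ci or camera_info(cam)
    K=np.array(ci['intrinsics']);D=np.array(ci['distortion']);T=np.array(ci['world_from_camera'])
    p=cv2.undistortPoints(np.array(uv,float).reshape(-1,1,2),K,D).reshape(-1,2)
    d=np.c_[p,np.ones(len(p))]@T[:3,:3].T
    return T[:3,3]+d*((np.asarray(z)-T[2,3])/d[:,2])[:,None]
def proj(cam,P,ci=None):
    ci=ci or camera_info(cam)
    K=np.array(ci['intrinsics']);D=np.array(ci['distortion']);T=np.linalg.inv(np.array(ci['world_from_camera']))
    return cv2.projectPoints(np.array(P,float).reshape(-1,1,3),cv2.Rodrigues(T[:3,:3])[0],T[:3,3],K,D)[0].reshape(-1,2)
E
python3 - <<'E'
from h import *
c=np.array([(36,80),(366,42),(414,495),(76,533)],float)
uv=(c+.5)/5-.5+[180,155]
P=ray('top',uv,70);print(P.round(1))
M=np.array([(98,82),(98,-82),(-125,-82),(-125,82)],float)
A=P[:,:2];mA=A.mean(0);mM=M.mean(0)
H=(M-mM).T@(A-mA);th=np.arctan2(H[0,1]-H[1,0],H[0,0]+H[1,1])
R=np.array([[np.cos(th),-np.sin(th)],[np.sin(th),np.cos(th)]]);t=mA-R@mM
print('meter',th,t,'res',(A-(M@R.T+t)).round(1))
print('key',R@[-92,0]+t,'front',R@[-48,0]+t,'hinge',R@[62,0]+t)
k=(np.array([(235,446)])+.5)/5-.5+[180,155];print('key meas',ray('top',k,88))
d=(np.array([(586-450,368)])+.5)/4-.5+[355,155];print('dot',ray('top',d,20))
d=(np.array([(591-450,241)])+.5)/4-.5+[355,155];print('discb',ray('top',d,20))
s=cv2.imread('pics/scene0.png')
cv2.imwrite('pics/crop2.png',np.hstack([cv2.resize(s[130:220,200:320],None,fx=5,fy=5,interpolation=cv2.INTER_CUBIC)]))
E
```

```text
[[613.4 209.2  70. ]
 [629.6  47.3  70. ]
 [409.7  27.5  70. ]
 [394.1 188.   70. ]]
meter 0.09488356814397346 [525.12048726 119.26511297] res [[-1.5 -1. ]
 [-0.9  0.4]
 [ 1.2  1.7]
 [ 1.2 -1. ]]
key [433.53430966 110.54891694] front [477.3363946  114.71753243] hinge [586.84160694 125.13907116]
key meas [[433.74297215 110.72749139  88.        ]]
dot [[ 421.4030877  -289.12182909   20.        ]]
discb [[ 501.04809167 -297.1019647    20.        ]]
```

View pics/crop2.png

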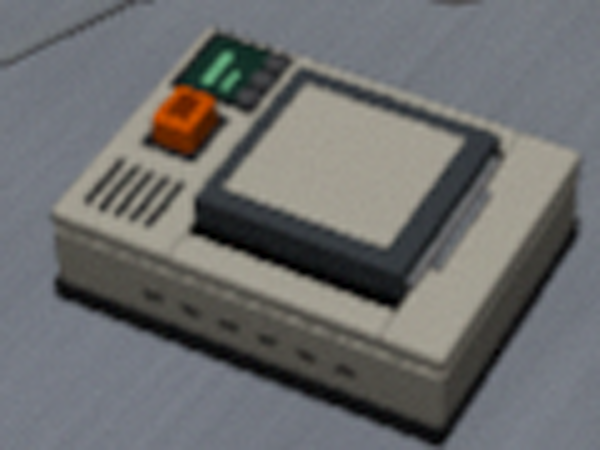

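```bash
cat >> h.py <<'E'
from scipy.spatial.transform import Rotation as Ro
YAW=0.094; MO=np.array([525.3,119.3])
def m2w(x,y=0):
    c,s=np.cos(YAW),np.sin(YAW); return MO+[c*x-s*y,s*x+c*y]
def go(target,yaw=np.pi+YAW):
    "print tool-frame shift in cm (for current measured orientation) and turn in deg"
    o=get_obs(); R=Ro.from_euler('xyz',o['eef_rot'])
    d=R.inv().apply(np.array(target)-o['position'])/10
    Rt=Ro.from_euler('xyz',[np.pi,0,yaw])
    pr(o);print('shift cm',d.round(2),'turn deg',np.rad2deg((R.inv()*Rt).as_rotvec()).round(2))
E
python3 - <<'E'
import cell; print([n for n in dir(cell) if not n.startswith('__')])
print({n:getattr(cell,n) for n in dir(cell) if 'hold' in n.lower() or n.isupper()})
E
python3 -m handwheel '0 0 -1.5 0 0 -6.27 1;0 0 -1.5 0 0 -6.27 1;0 0 -1.5 0 0 -6.27 1;0 0 -1.5 0 0 -6.27 1' 20
python3 - <<'E'
from h import *
print(m2w(-92)); go([*m2w(-92),235])
E
```

```text
['IKError', 'camera_info', 'finish_job', 'get_obs', 'hold_point_z', 'pinpoint', 'regions_of', 'snapshot']
{'hold_point_z': 18.8}
time_s: 1.48
position: [219.1, 611.9, 235.6]
eef_rot: [-3.141, -0.0, -3.042]
wrist_force: [0.4, -0.6, -0.2]
opening: 70.9
[433.7061568 110.66473  ]
t 1.4833 pos [219.1 611.9 235.6] rot [-3.141 -0.    -3.042] F [ 0.36 -0.58 -0.16] op 70.87685042805471
shift cm [-16.39 -52.     0.07] turn deg [-0.01 -0.01  0.31]
```

```bash
for i in 1; do
python3 -m handwheel '-1.2 -3.7 0 0 0 0 1;-1.2 -3.7 0 0 0 0 1;-1.2 -3.7 0 0 0 0 1;-1.2 -3.7 0 0 0 0 1;-1.2 -3.7 0 0 0 0 1'
python3 -m handwheel '-1.2 -3.7 0 0 0 0 1;-1.2 -3.7 0 0 0 0 1;-1.2 -3.7 0 0 0 0 1;-1.2 -3.7 0 0 0 0 1;-1.2 -3.7 0 0 0 0 1'
done
python3 - <<'E'
from h import *
go([*m2w(-92),130])
E
```

```text
time_s: 1.9
position: [296.4, 431.9, 235.1]
eef_rot: [3.141, 0.0, -3.047]
wrist_force: [0.0, 0.3, 0.8]
opening: 37.5
time_s: 2.32
position: [373.6, 253.2, 235.3]
eef_rot: [3.141, 0.001, -3.047]
wrist_force: [1.3, -0.4, 0.2]
opening: 4.3
t 2.3167 pos [373.6 253.2 235.3] rot [ 3.141e+00  1.000e-03 -3.047e+00] F [ 1.29 -0.41  0.22] op 4.2818003129066105
shift cm [ -4.63 -14.76  10.53] turn deg [0.01 0.05 0.02]
```

```bash

python3 -m handwheel '-1.16 -3.7 1 0 0 0 1;-1.16 -3.7 1 0 0 0 1;-1.16 -3.68 1 0 0 0 1;-1.15 -3.68 1 0 0 0 1;0 0 3 0 0 0 1'
python3 -m handwheel '0 0 2 0 0 0 1;0 0 0 0 0 0 1'
python3 - <<'E'
from h import *
go([*m2w(-92),100])
im=save('wrist','w1')
print(pinpoint('wrist','key_top'));print(pinpoint('wrist','cover_front'))
E
```

```text
time_s: 2.73
position: [438.2, 107.2, 168.7]
eef_rot: [-3.139, 0.009, -3.055]
wrist_force: [0.9, 0.9, -0.3]
opening: 0.3
time_s: 2.9
position: [430.2, 111.4, 140.8]
eef_rot: [3.141, -0.008, -3.05]
wrist_force: [-0.1, -0.2, 0.1]
opening: 0.5
t 2.9 pos [430.2 111.4 140.8] rot [ 3.141 -0.008 -3.05 ] F [-0.08 -0.23  0.13] op 0.46436228266625323
shift cm [-0.37 -0.11  4.08] turn deg [ 0.05 -0.46 -0.12]
[{'xyz': [435.6, 113.6, 85.7], 'score': 0.91}]
[]
```

View pics/w1.png

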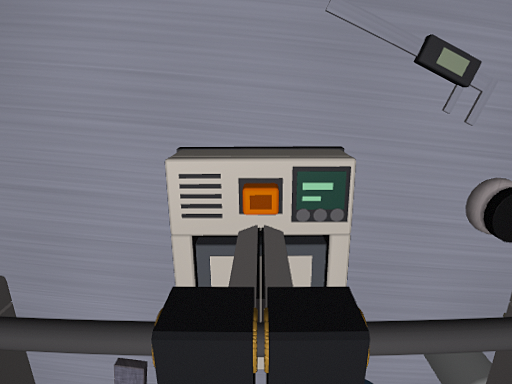

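```bash

python3 -m handwheel '0 0 0 0 0 0 1;0 0 0 0 0 0 1'
python3 - <<'E'
from h import *
go([*m2w(-92),92])
E
```

```text
time_s: 3.22
position: [434.3, 112.7, 146.8]
eef_rot: [-3.141, 0.003, -3.047]
wrist_force: [-0.0, -1.0, 0.1]
opening: 0.2
t 3.2167 pos [434.3 112.7 146.8] rot [-3.141e+00  3.000e-03 -3.047e+00] F [-0.04 -0.95  0.08] op 0.19734951222828
shift cm [ 0.09 -0.2   5.48] turn deg [-0.02  0.18  0.06]
```

```bash

python3 -m handwheel '0 -0.15 1.5 0 0 0 1;0 0 1.5 0 0 0 1;0 0 1 0 0 0 1;0 0 0.7 0 0 0 1;0 0 0.3 0 0 0 1'
python3 -m handwheel '0 0 0 0 0 0 1;0 0 0 0 0 0 1;0 0 0 0 0 0 1'
python3 -m handwheel '0 0 0 0 0 0 1;0 0 0 0 0 0 1;0 0 0 0 0 0 1'
```

```text
time_s: 3.63
position: [433.0, 110.9, 94.5]
eef_rot: [3.142, -0.001, -3.047]
wrist_force: [-0.3, 0.4, -0.5]
opening: 0.4
time_s: 3.88
position: [434.0, 110.8, 95.8]
eef_rot: [-3.141, 0.001, -3.048]
wrist_force: [0.3, 0.4, 0.4]
opening: 0.6
time_s: 4.13
position: [433.6, 110.8, 95.4]
eef_rot: [-3.142, 0.001, -3.048]
wrist_force: [0.7, -0.2, 0.3]
opening: 0.1
```

```bash

python3 -m handwheel '0 0 0.2 0 0 0 1;0 0 0.2 0 0 0 1;0 0 0.2 0 0 0 1;0 0 0 0 0 0 1'
python3 -m handwheel '0 0 0.1 0 0 0 1;0 0 0.1 0 0 0 1;0 0 0 0 0 0 1'
python3 -m handwheel '0 0 0.1 0 0 0 1;0 0 0 0 0 0 1'
python3 -m handwheel '0 0 0.1 0 0 0 1;0 0 0 0 0 0 1'
```

```text
time_s: 4.47
position: [432.9, 110.7, 88.4]
eef_rot: [3.142, -0.001, -3.048]
wrist_force: [0.0, -0.8, 0.2]
opening: 0.6
time_s: 4.72
position: [433.2, 110.8, 86.8]
eef_rot: [3.142, -0.0, -3.048]
wrist_force: [0.2, 0.1, -0.3]
opening: 0.2
time_s: 4.88
position: [433.3, 110.8, 85.9]
eef_rot: [3.142, -0.0, -3.048]
wrist_force: [0.4, 0.4, -1.2]
opening: 0.9
time_s: 5.05
position: [433.3, 110.8, 84.9]
eef_rot: [3.142, -0.0, -3.048]
wrist_force: [-0.3, 0.3, 0.7]
opening: 0.1
```

```bash

for i in 1 2 3; do python3 -c "
from h import *;pr()"; done
python3 -m handwheel '0 0 0.1 0 0 0 1;0 0 0 0 0 0 1'
python3 -m handwheel '0 0 0.1 0 0 0 1;0 0 0 0 0 0 1'
python3 -m handwheel '0 0 0.1 0 0 0 1;0 0 0 0 0 0 1'
```

```text
t 5.05 pos [433.3 110.8  84.9] rot [ 3.142 -0.    -3.048] F [-0.34  0.27  0.74] op 0.08516416480691122
t 5.05 pos [433.3 110.8  84.9] rot [ 3.142 -0.    -3.048] F [-0.34  0.27  0.74] op 0.08516416480691122
t 5.05 pos [433.3 110.8  84.9] rot [ 3.142 -0.    -3.048] F [-0.34  0.27  0.74] op 0.08516416480691122
time_s: 5.22
position: [433.3, 110.8, 83.9]
eef_rot: [3.142, -0.0, -3.048]
wrist_force: [0.0, 0.5, -0.8]
opening: 0.4
time_s: 5.38
position: [433.2, 110.8, 82.9]
eef_rot: [3.142, -0.0, -3.048]
wrist_force: [0.3, 0.3, 0.6]
opening: 0.3
time_s: 5.55
position: [433.2, 110.8, 81.9]
eef_rot: [3.142, -0.0, -3.048]
wrist_force: [-0.7, -0.8, 0.1]
opening: 0.2
```

```bash
python3 - <<'E'
from h import *
im=save('scene','s1');cv2.imwrite('pics/s1c.png',cv2.resize(im[110:220,190:330],None,fx=5,fy=5,interpolation=cv2.INTER_CUBIC)[:,:,::-1])
w=save('wrist','w2');cv2.imwrite('pics/w2c.png',cv2.resize(w[120:300,160:360],None,fx=3,fy=3,interpolation=cv2.INTER_CUBIC)[:,:,::-1])
pr()
E
```

```text
t 5.65 pos [433.3 110.8  82. ] rot [ 3.142 -0.    -3.048] F [-0.51  0.73  0.34] op 0.5614364348248656
```

View pics/s1c.png

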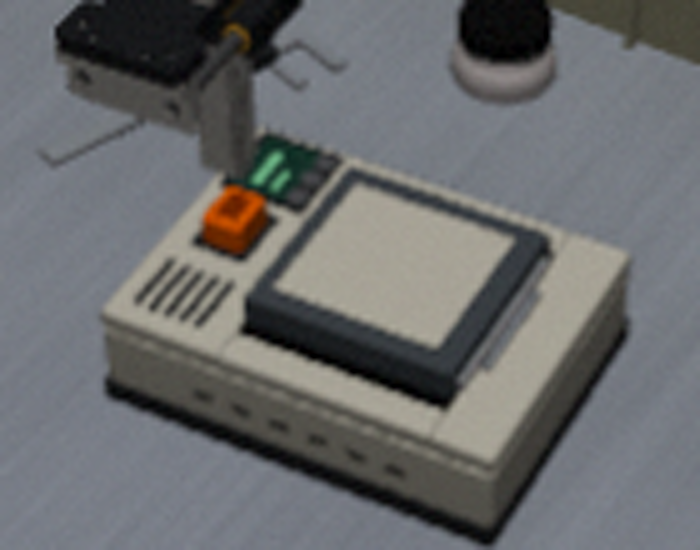

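View pics/w2c.png

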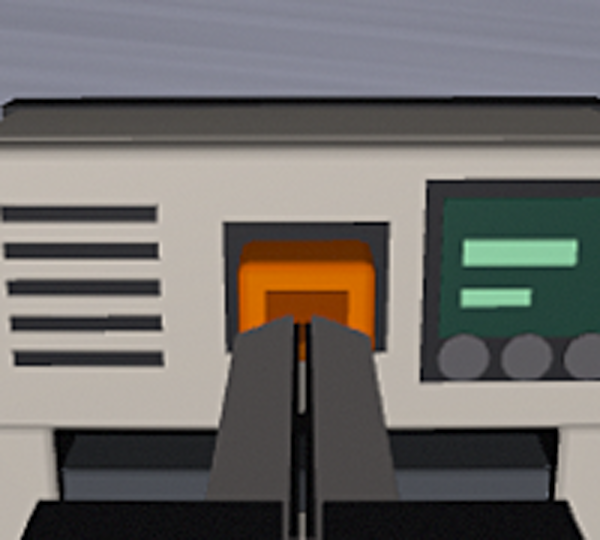

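```bash
python3 - <<'E'
from h import *
o=get_obs();p=o['position']
print('scene tcp',proj('scene',[p,p+[0,0,20],p+[0,0,40],[433.7,110.7,88]]))
ci=camera_info('wrist');R=Ro.from_euler('xyz',o['eef_rot']).as_matrix()
T=np.eye(4);T[:3,:3]=R;T[:3,3]=p
c2=dict(ci);c2['world_from_camera']=T@np.array(ci['hand_eye'])
print('wrist tcp',proj('wrist',[p,p+[0,0,20],[433.7,110.7,88],[*m2w(-125,82),70],[*m2w(-125,-82),70]],c2))
E
```

```text
scene tcp [[235.97378722 151.9109932 ]
 [235.5690719  146.13902711]
 [235.15610701 140.23580807]
 [235.95914722 150.26589807]]
wrist tcp [[260.79427962 220.28751698]
 [260.88828156 232.20522904]
 [260.66671348 224.17438632]
 [381.74358094 168.4217282 ]
 [139.2535329  168.48159938]]
```

```bash

python3 -m handwheel '0 0 0.2 0 0 0 1;0 0 0.2 0 0 0 1;0 0 0 0 0 0 1'
python3 -m handwheel '0 0 0.2 0 0 0 1;0 0 0.2 0 0 0 1;0 0 0 0 0 0 1'
python3 - <<'E'
from h import *
im=save('scene','s2');cv2.imwrite('pics/s2c.png',cv2.resize(im[110:220,190:330],None,fx=5,fy=5,interpolation=cv2.INTER_CUBIC)[:,:,::-1])
w=save('wrist','w3');cv2.imwrite('pics/w3c.png',cv2.resize(w[120:300,160:360],None,fx=3,fy=3,interpolation=cv2.INTER_CUBIC)[:,:,::-1])
pr()
E
```

```text
time_s: 5.9
position: [433.0, 110.8, 77.5]
eef_rot: [3.142, -0.001, -3.048]
wrist_force: [-0.7, -0.3, -0.3]
opening: 0.3
time_s: 6.15
position: [433.0, 110.8, 73.6]
eef_rot: [3.142, -0.001, -3.048]
wrist_force: [-0.0, -0.3, -0.7]
opening: 0.5
t 6.25 pos [433.3 110.8  73.9] rot [ 3.142 -0.    -3.048] F [0.14 0.64 0.78] op 0.4802583868583993
```

View pics/s2c.png

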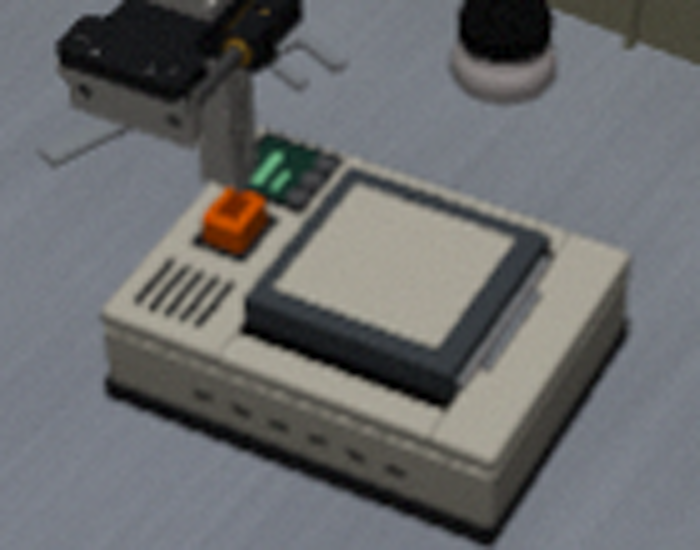

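View pics/w3c.png

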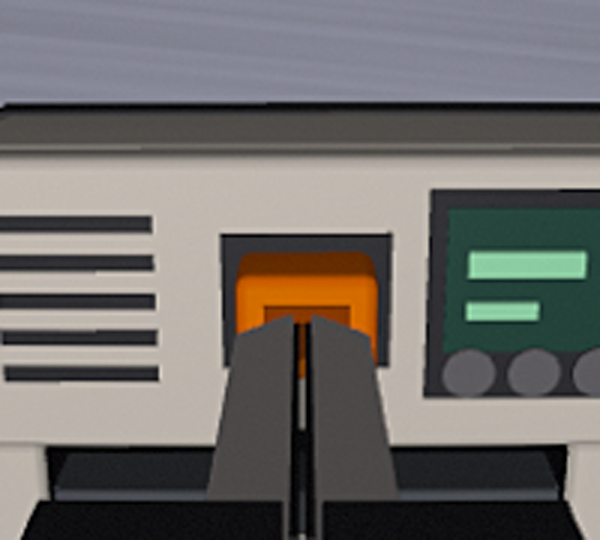

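```bash

python3 -m handwheel '0 0 0.2 0 0 0 1;0 0 0.2 0 0 0 1;0 0 0 0 0 0 1'
python3 -m handwheel '0 0 0.1 0 0 0 1;0 0 0.1 0 0 0 1;0 0 0 0 0 0 1'
python3 -m handwheel '0 0 0.1 0 0 0 1;0 0 0.1 0 0 0 1;0 0 0 0 0 0 1'
python3 - <<'E'
from h import *
im=save('scene','s3');cv2.imwrite('pics/s3c.png',cv2.resize(im[110:180,190:280],None,fx=6,fy=6,interpolation=cv2.INTER_CUBIC)[:,:,::-1])
E
```

```text
time_s: 6.5
position: [433.0, 110.8, 69.6]
eef_rot: [3.142, -0.001, -3.048]
wrist_force: [1.2, -1.0, -0.6]
opening: 0.3
time_s: 6.75
position: [433.2, 110.8, 67.9]
eef_rot: [3.142, -0.0, -3.048]
wrist_force: [0.3, 0.7, -0.8]
opening: 0.3
time_s: 7.0
position: [433.2, 110.7, 65.9]
eef_rot: [3.142, -0.0, -3.048]
wrist_force: [-0.2, -0.5, 0.0]
opening: 0.4
```

View pics/s3c.png

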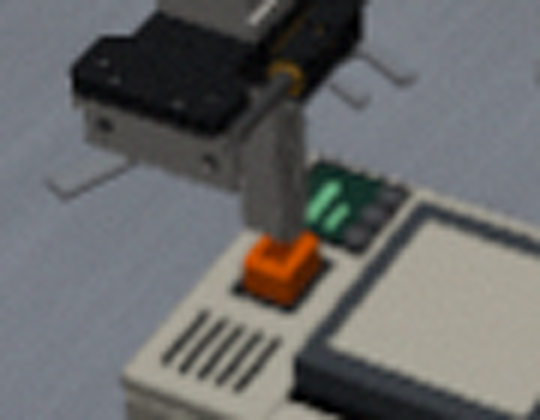

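```bash

python3 -m handwheel '0 0 0.1 0 0 0 1;0 0 0 0 0 0 1'
python3 -m handwheel '0 0 0.1 0 0 0 1;0 0 0 0 0 0 1'
python3 -m handwheel '0 0 0.1 0 0 0 1;0 0 0 0 0 0 1'
python3 -m handwheel '0 0 0.1 0 0 0 1;0 0 0 0 0 0 1'
```

```text
time_s: 7.22
position: [433.3, 110.8, 64.9]
eef_rot: [3.142, -0.0, -3.048]
wrist_force: [-0.1, -0.4, 0.5]
opening: 0.7
time_s: 7.38
position: [433.3, 110.7, 63.9]
eef_rot: [3.142, -0.0, -3.048]
wrist_force: [-0.3, 0.5, 0.5]
opening: 0.6
time_s: 7.55
position: [433.2, 110.8, 62.9]
eef_rot: [3.142, -0.0, -3.048]
wrist_force: [0.2, 0.5, -0.0]
opening: 0.4
time_s: 7.72
position: [433.2, 110.8, 61.9]
eef_rot: [3.142, -0.0, -3.048]
wrist_force: [-0.5, 0.2, -0.4]
opening: 0.6
```

```bash

python3 -m handwheel '0 0 0.1 0 0 0 1;0 0 0 0 0 0 1'
python3 -m handwheel '0 0 0.1 0 0 0 1;0 0 0 0 0 0 1'
python3 - <<'E'
from h import *
im=save('scene','s4');cv2.imwrite('pics/s4c.png',cv2.resize(im[110:180,190:280],None,fx=6,fy=6,interpolation=cv2.INTER_CUBIC)[:,:,::-1])
E
```

```text
time_s: 7.88
position: [433.2, 110.8, 60.9]
eef_rot: [3.142, -0.0, -3.048]
wrist_force: [0.5, -0.6, 1.0]
opening: 0.3
time_s: 8.05
position: [433.3, 110.8, 59.9]
eef_rot: [3.142, -0.0, -3.048]
wrist_force: [-0.0, -0.5, -0.2]
opening: 0.4
```

View pics/s4c.png

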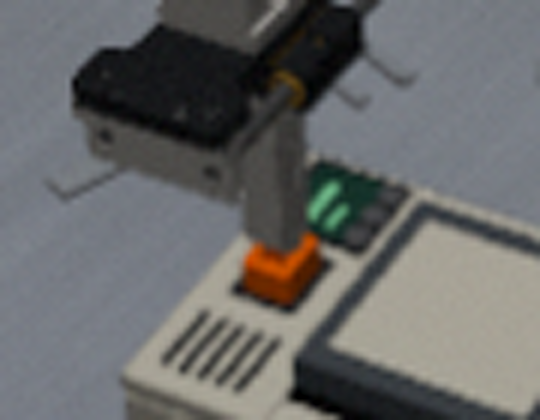

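```bash

python3 -m handwheel '0 0 0.1 0 0 0 1;0 0 0 0 0 0 1'
python3 -m handwheel '0 0 0.1 0 0 0 1;0 0 0 0 0 0 1'
python3 -m handwheel '0 0 0.1 0 0 0 1;0 0 0 0 0 0 1'
```

```text
time_s: 8.27
position: [433.3, 110.7, 58.9]
eef_rot: [-3.142, -0.0, -3.048]
wrist_force: [0.9, 1.0, -0.5]
opening: 0.3
time_s: 8.43
position: [433.3, 110.8, 57.9]
eef_rot: [3.142, -0.0, -3.048]
wrist_force: [0.1, -0.7, -0.6]
opening: 0.4
time_s: 8.6
position: [433.3, 110.8, 57.0]
eef_rot: [3.142, -0.0, -3.048]
wrist_force: [0.1, 1.2, 1.0]
opening: 0.3
```

```bash

python3 -m handwheel '0 0 0.1 0 0 0 1;0 0 0 0 0 0 1'
python3 - <<'E'
from h import *
im=save('scene','s5');cv2.imwrite('pics/s5c.png',cv2.resize(im[110:180,190:280],None,fx=6,fy=6,interpolation=cv2.INTER_CUBIC)[:,:,::-1])
E
```

```text
time_s: 8.77
position: [433.4, 110.8, 56.0]
eef_rot: [-3.142, 0.0, -3.048]
wrist_force: [0.9, -0.0, 1.1]
opening: 0.6
```

View pics/s5c.png

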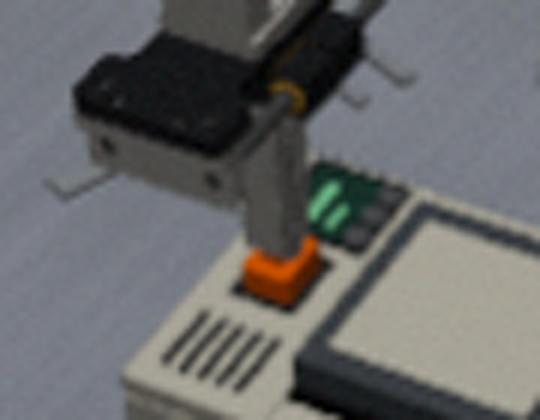

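```bash

python3 -m handwheel '0 0 0.1 0 0 0 1;0 0 0 0 0 0 1'
python3 -m handwheel '0 0 0.1 0 0 0 1;0 0 0 0 0 0 1'
```

```text
time_s: 8.98
position: [433.5, 110.8, 55.0]
eef_rot: [-3.142, 0.0, -3.048]
wrist_force: [-0.2, 0.2, 1.8]
opening: 0.4
time_s: 9.15
position: [433.4, 110.8, 54.0]
eef_rot: [-3.142, 0.0, -3.048]
wrist_force: [-0.2, 0.5, 1.1]
opening: 0.3
```

```bash

python3 -m handwheel '0 0 0.1 0 0 0 1;0 0 0 0 0 0 1'
```

```text
time_s: 9.32
position: [433.4, 110.8, 53.0]
eef_rot: [-3.142, 0.0, -3.048]
wrist_force: [-0.6, -1.2, 1.7]
opening: 0.8
```

```bash

python3 -m handwheel '0 0 0.1 0 0 0 1;0 0 0 0 0 0 1'
```

```text
time_s: 9.48
position: [433.4, 110.8, 52.0]
eef_rot: [-3.142, 0.0, -3.048]
wrist_force: [0.2, -0.2, 0.5]
opening: 0.3
```

```bash

python3 -m handwheel '0 0 0.1 0 0 0 1;0 0 0 0 0 0 1'
```

```text
time_s: 9.65
position: [433.5, 110.8, 51.4]
eef_rot: [-3.142, -0.0, -3.048]
wrist_force: [-1.7, 0.6, 4.5]
opening: 0.7
```

```bash

python3 -m handwheel '0 0 0.1 0 0 0 1;0 0 0 0 0 0 1'
```

```text
time_s: 9.82
position: [433.5, 110.8, 50.5]
eef_rot: [-3.142, -0.0, -3.048]
wrist_force: [-1.0, 0.1, 6.0]
opening: 0.4
```

```bash

python3 -m handwheel '0 0 0.1 0 0 0 1;0 0 0 0 0 0 1'
```

```text
time_s: 9.98
position: [433.5, 110.8, 49.6]
eef_rot: [-3.142, -0.0, -3.048]
wrist_force: [-3.2, -0.2, 6.9]
opening: 0.3
```

```bash

python3 -m handwheel '0 0 0.1 0 0 0 1;0 0 0 0 0 0 1'
python3 -m handwheel '0 0 0.05 0 0 0 1;0 0 0 0 0 0 1'
```

```text
time_s: 10.15
position: [433.5, 110.8, 48.6]
eef_rot: [-3.142, -0.0, -3.048]
wrist_force: [-2.5, -0.4, 6.5]
opening: 0.6
time_s: 10.32
position: [433.5, 110.8, 48.2]
eef_rot: [-3.141, -0.0, -3.048]
wrist_force: [-3.1, -0.6, 7.2]
opening: 0.4
```

```bash

python3 -m handwheel '0 0 0.05 0 0 0 1;0 0 0 0 0 0 1'
python3 -m handwheel '0 0 0.05 0 0 0 1;0 0 0 0 0 0 1'
```

```text
time_s: 10.48
position: [433.5, 110.8, 47.8]
eef_rot: [-3.141, -0.0, -3.048]
wrist_force: [-2.8, -0.0, 7.2]
opening: 0.4
time_s: 10.65
position: [433.5, 110.8, 47.2]
eef_rot: [-3.142, -0.0, -3.047]
wrist_force: [-2.4, -0.1, 7.2]
opening: 0.5
```

```bash

python3 -m handwheel '0 0 0.05 0 0 0 1;0 0 0 0 0 0 1'
```

```text
time_s: 10.82
position: [433.5, 110.8, 46.7]
eef_rot: [-3.142, -0.0, -3.048]
wrist_force: [-2.7, -0.6, 7.6]
opening: 0.5
```

```bash

python3 -m handwheel '0 0 0.05 0 0 0 1;0 0 0 0 0 0 1'
```

```text
time_s: 10.98
position: [433.5, 110.7, 46.4]
eef_rot: [-3.141, -0.0, -3.048]
wrist_force: [-3.3, -0.1, 8.8]
opening: 0.5
```

```bash

python3 -m handwheel '0 0 0.05 0 0 0 1;0 0 0 0 0 0 1'
```

```text
time_s: 11.15
position: [433.5, 110.8, 45.9]
eef_rot: [-3.141, -0.0, -3.047]
wrist_force: [-3.5, -0.9, 9.3]
opening: 0.4
```

```bash
python3 - <<'E'
from h import *
im=save('scene','s6');cv2.imwrite('pics/s6c.png',cv2.resize(im[100:220,190:330],None,fx=5,fy=5,interpolation=cv2.INTER_CUBIC)[:,:,::-1])
pr()
E
```

```text
t 11.2 pos [433.5 110.8  45.9] rot [-3.141 -0.    -3.047] F [-2.41 -0.33  8.62] op 0.3247245731420889
```

View pics/s6c.png

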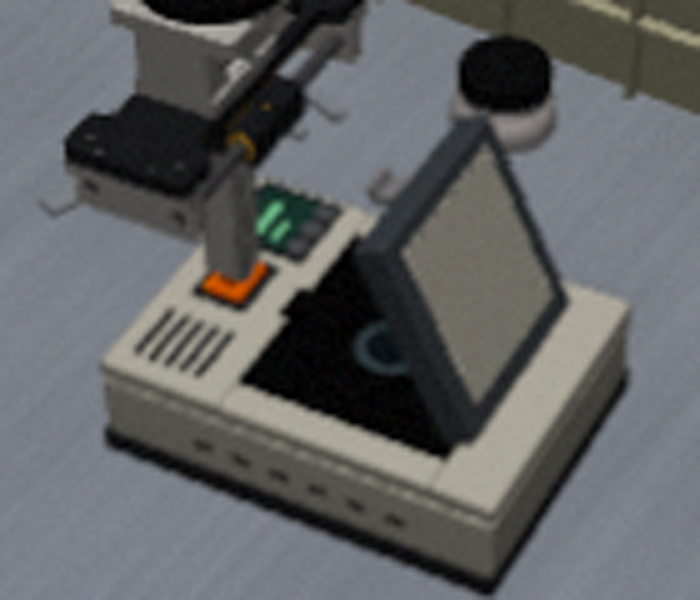

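```bash

python3 -m handwheel '0 0 0 0 0 0 1;0 0 0 0 0 0 1;0 0 0 0 0 0 1;0 0 0 0 0 0 1;0 0 -0.5 0 0 0 1'
python3 -m handwheel '0 0 -1.0 0 0 0 1;0 0 -2.5 0 0 0 1;0 0 -3 0 0 0 0.5;0 0 -3 0 0 0 0.5;0 0 -3 0 0 0 0.4'
python3 - <<'E'
from h import *
im=save('scene','s7')
t=save('top','t7')
w=save('wrist','w7')
print(pinpoint('top','well'),pinpoint('scene','well'),pinpoint('wrist','well'))
pr()
E
```

```text
time_s: 11.62
position: [433.5, 110.8, 50.4]
eef_rot: [3.142, -0.0, -3.048]
wrist_force: [-1.1, -0.4, 6.3]
opening: 0.9
time_s: 12.03
position: [432.6, 110.8, 176.2]
eef_rot: [3.142, -0.001, -3.048]
wrist_force: [0.2, 0.9, 1.3]
opening: 16.9
[{'xyz': [527.4, 117.3, 63.8], 'score': 0.72}] [{'xyz': [527.2, 123.7, 57.8], 'score': 0.78}] [{'xyz': [524.4, 122.0, 65.5], 'score': 0.66}, {'xyz': [437.3, 112.2, 83.8], 'score': 0.66}]
t 12.3333 pos [432.2 110.7 173.5] rot [ 3.141e+00 -3.000e-03 -3.048e+00] F [-0.09 -0.45  1.35] op 41.09988515445501
```

View pics/s7.png

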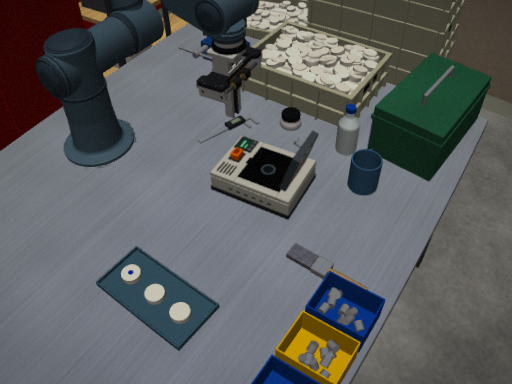

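View pics/w7.png

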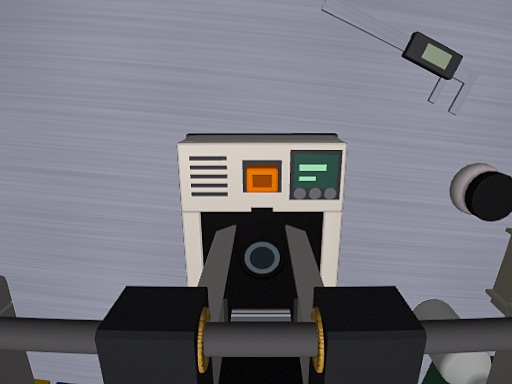

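View pics/t7.png

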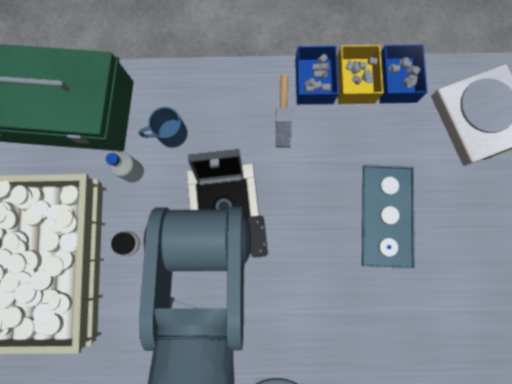

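```bash

python3 -m handwheel '0 0 0 0 0 0 0.4;0 0 0 0 0 0 0.4;0 0 0 0 0 0 0.4'
python3 - <<'E'
from h import *
pr();o=get_obs()
w=save('wrist','w8'); 
cv2.imwrite('pics/w8c.png',cv2.resize(w[120:310,160:370],None,fx=3.8,fy=3.8,interpolation=cv2.INTER_CUBIC)[:,:,::-1][:600])
np.savez('w8.npz',p=o['position'],r=o['eef_rot'])
rs=regions_of('top','sample')
E
```

```text
time_s: 12.58
position: [432.7, 110.7, 174.0]
eef_rot: [3.141, -0.002, -3.048]
wrist_force: [-0.3, 0.5, -0.2]
opening: 56.0
t 12.5833 pos [432.7 110.7 174. ] rot [ 3.141e+00 -2.000e-03 -3.048e+00] F [-0.33  0.48 -0.17] op 56.014949085469276
```

View pics/w8c.png

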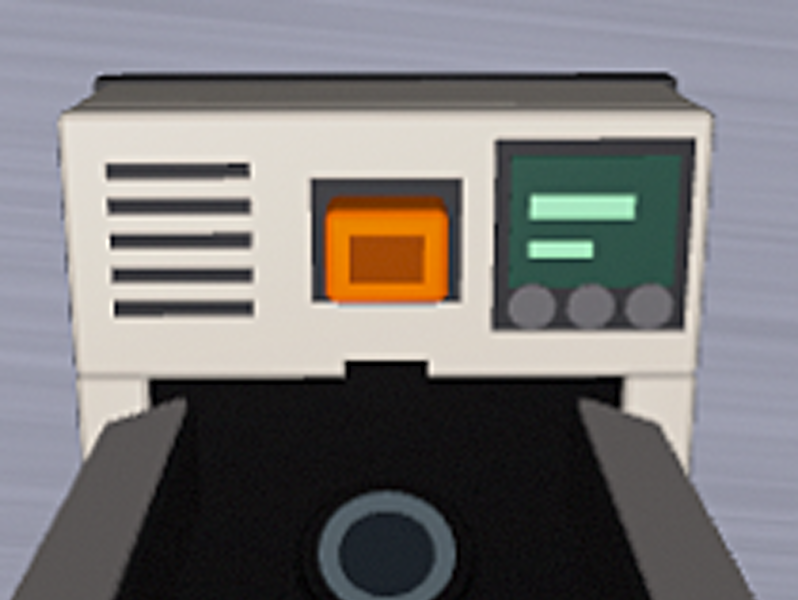

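```bash
cat >> h.py <<'E'
def wcam(p,r):
    ci=dict(camera_info('wrist'));T=np.eye(4);T[:3,:3]=Ro.from_euler('xyz',r).as_matrix();T[:3,3]=p
    ci['world_from_camera']=T@np.array(ci['hand_eye']);return ci
E
python3 - <<'E'
from h import *
z=np.load('w8.npz');ci=wcam(z['p'],z['r'])
im=cv2.imread('pics/w8.png')
print([proj('wrist',[[*m2w(0),63]],ci)])
sub=im[240:300,230:295].astype(int)
g=sub.max(2); m=(g>55).astype(np.uint8)
n,l,st,ce=cv2.connectedComponentsWithStats(m)
for i in range(1,n):
    if st[i,4]>60: print(st[i],ce[i]+[230,240])
i=1+np.argmax([s[4] if s[2]<55 else 0 for s in st[1:]])
cs,_=cv2.findContours((l==i).astype(np.uint8),cv2.RETR_EXTERNAL,cv2.CHAIN_APPROX_NONE)
e=cv2.fitEllipse(cs[0]+np.array([230,240]));print(e)
c=ray('wrist',[e[0]],63,ci);print('well',c, ray('wrist',[[e[0][0]+e[1][0]/2,e[0][1]]],63,ci))
# key top mark
print('key',ray('wrist',[[(387+.5)/3.8-.5+160,(258+.5)/3.8-.5+120]],88,ci), 'exp',m2w(-92))
q=(np.array([(60,112),(713,112)])+.5)/3.8-.5+[160,120]
print('deck front corners',ray('wrist',q,70,ci),m2w(-125,-82),m2w(-125,82))
a=cv2.resize(np.clip(im[230:310,215:310].astype(int)*4,0,255).astype(np.uint8),None,fx=6,fy=6);cv2.imwrite('pics/w8d.png',a)
E
```

```text
[array([[260.26659667, 264.76147088]])]
[ 14   9  36  33 495] [261.52727273 264.85454545]
((261.3984375, 265.0871887207031), (31.834686279296875, 35.203922271728516), 88.4031982421875)
well [[525.57244294 120.52934442  63.        ]] [[524.01926311 137.3150749   63.        ]]
key [[433.87708465 111.74348604  88.        ]] exp [433.7061568 110.66473  ]
deck front corners [[409.13629109  28.418406    70.        ]
 [394.03255916 188.94289426  70.        ]] [408.54849718  25.92930551] [393.15518978 189.20528687]
```

View pics/w8d.png

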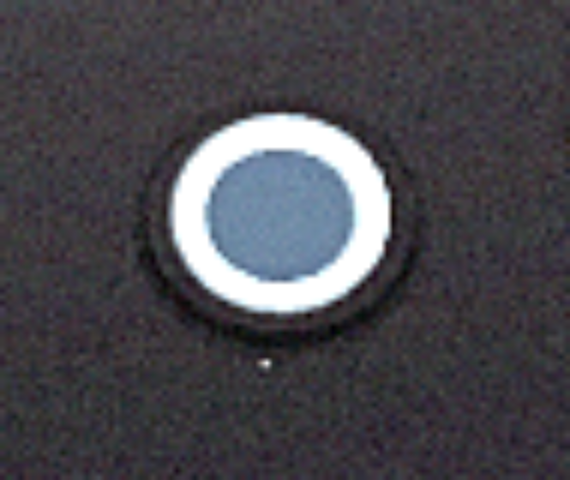

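```bash

python3 - <<'E'
from h import *
go([421.4,-289.1,100])
E
```

```text
t 12.6833 pos [433.  110.8 174.5] rot [ 3.141e+00 -1.000e-03 -3.048e+00] F [0.33 0.04 0.37] op 56.756411080563225
shift cm [  4.9  -39.7    7.45] turn deg [ 0.01 -0.06 -0.  ]
```

```bash

python3 -m handwheel '0.4 -3 0 0 0 0 0.3;0.45 -3.8 0 0 0 0 0.3;0.45 -3.8 0 0 0 0 0.3;0.45 -3.8 0 0 0 0 0.3;0.45 -3.8 0 0 0 0 0.3'
python3 -m handwheel '0.45 -3.8 0 0 0 0 0.3;0.45 -3.8 0 0 0 0 0.3;0.45 -3.8 0 0 0 0 0.3;0.45 -3.8 1 0 0 0 0.3;0.45 -3.5 2 0 0 0 0.3'
python3 -m handwheel '0.3 -2.5 2 0 0 0 0.3;0.1 -0.3 1.4 0 0 0 0.3;0 0 0 0 0 0 0.3;0 0 0 0 0 0 0.3;0 0 0 0 0 0 0.3'
python3 - <<'E'
from h import *
go([421.4,-289.1,20]);o=get_obs()
w=save('wrist','w9');ci=wcam(o['position'],o['eef_rot'])
b=w.astype(int);m=((b[:,:,2]>b[:,:,0]+60)&(b[:,:,2]>100)).astype(np.uint8)
n,l,st,ce=cv2.connectedComponentsWithStats(m)
for i in range(1,n):
    if st[i,4]>20: print(st[i],ce[i],ray('wrist',[ce[i]],20,ci))
print(proj('wrist',[[421.4,-289.1,20]],ci))
print(pinpoint('wrist','sample'))
E
```

```text
time_s: 13.1
position: [428.2, -74.1, 175.1]
eef_rot: [-3.141, 0.0, -3.047]
wrist_force: [0.6, 0.8, -0.7]
opening: 65.7
time_s: 13.52
position: [424.8, -264.6, 147.3]
eef_rot: [-3.137, 0.004, -3.048]
wrist_force: [-0.1, -0.3, 0.5]
opening: 66.1
time_s: 13.93
position: [422.8, -288.8, 111.9]
eef_rot: [-3.141, 0.001, -3.047]
wrist_force: [-0.5, -0.1, 0.0]
opening: 65.6
t 13.9333 pos [ 422.8 -288.8  111.9] rot [-3.141e+00  1.000e-03 -3.047e+00] F [-0.47 -0.06  0.04] op 65.62093050258294
shift cm [ 0.15 -0.01  9.19] turn deg [-0.04  0.04  0.04]
[254 177  13  12 124] [259.85483871 182.7016129 ] [[ 421.37436121 -289.60679154   20.        ]]
[[260.398799   182.77850336]]
[{'xyz': [420.0, -287.8, 3.1], 'score': 0.85}]
```

View pics/w9.png

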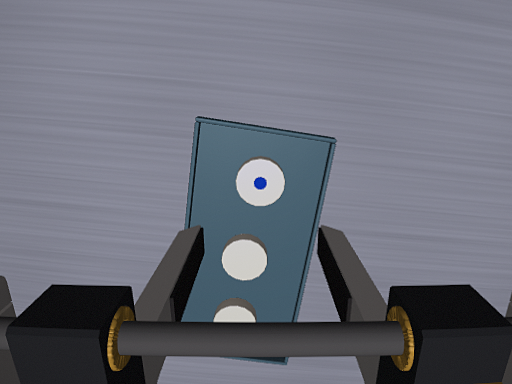

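```bash

python3 -m handwheel '0.15 -0.05 2 0 0 0 0.3;0 0 3 0 0 0 0.3;0 0 3 0 0 0 0.3;0 0 1.5 0 0 0 0.3;0 0 0.7 0 0 0 0.3'
python3 -m handwheel '0 0 0 0 0 0 0.3;0 0 0 0 0 0 0.3'
python3 - <<'E'
from h import *
go([421.4,-289.6,-17.5])
w=save('scene','s9');cv2.imwrite('pics/s9c.png',cv2.resize(w[200:350,80:230],None,fx=4,fy=4,interpolation=cv2.INTER_CUBIC)[:,:,::-1])
E
```

```text
time_s: 14.45
position: [420.2, -288.0, 7.5]
eef_rot: [3.139, -0.002, -3.047]
wrist_force: [-0.6, 0.7, 0.3]
opening: 66.3
time_s: 14.62
position: [421.7, -290.1, 10.3]
eef_rot: [-3.14, 0.001, -3.047]
wrist_force: [0.5, 0.3, -0.2]
opening: 65.8
t 14.6167 pos [ 421.7 -290.1   10.3] rot [-3.140e+00  1.000e-03 -3.047e+00] F [ 0.49  0.29 -0.22] op 65.76877177902672
shift cm [0.03 0.06 2.78] turn deg [-0.09  0.07  0.04]
```

View pics/s9c.png

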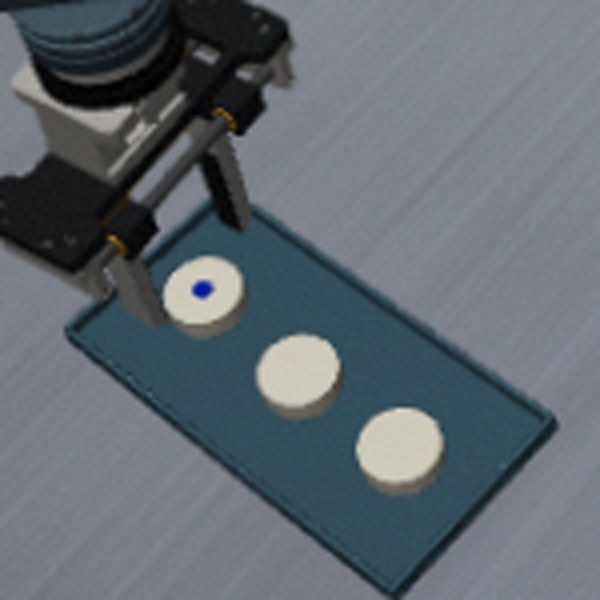

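```bash

python3 -m handwheel '0 0 0.8 0 0 0 0.3;0 0 0.6 0 0 0 0.3;0 0 0.4 0 0 0 0.3;0 0 0.3 0 0 0 0.3;0 0 0 0 0 0 0.3'
python3 - <<'E'
from h import *
print(proj('scene',[[421.7,-290,z] for z in (10,30,40,50)]), (np.array([197.5,275])+.5)/4-.5+[80,200])
go([421.4,-289.6,-17.5])
w=save('scene','s10');cv2.imwrite('pics/s10c.png',cv2.resize(w[230:300,80:160],None,fx=7,fy=7,interpolation=cv2.INTER_CUBIC)[:,:,::-1])
E
```

```text
time_s: 15.08
position: [420.3, -289.2, -12.8]
eef_rot: [3.14, -0.001, -3.048]
wrist_force: [-0.7, 0.1, -0.6]
opening: 65.6
[[131.16162744 273.93790432]
 [129.22901687 269.02864801]
 [128.24452118 266.52140823]
 [127.24763701 263.97819462]] [129.    268.375]
t 15.0833 pos [ 420.3 -289.2  -12.8] rot [ 3.140e+00 -1.000e-03 -3.048e+00] F [-0.71  0.09 -0.57] op 65.62522480528933
shift cm [-0.1  -0.05  0.47] turn deg [ 0.07 -0.05 -0.  ]
```

View pics/s10c.png

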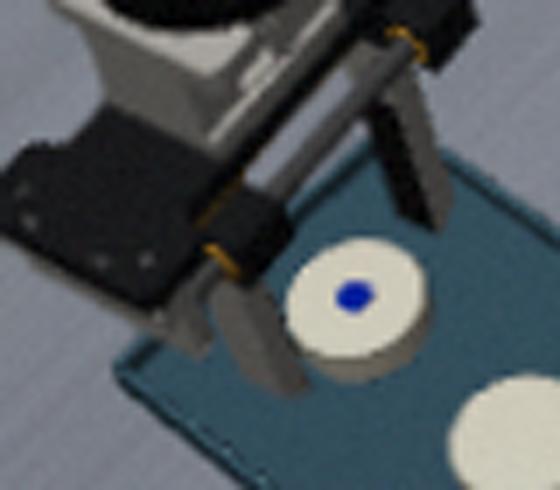

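```bash
python3 - <<'E'
from h import *
p=np.array([420.8,-289.4]);R=np.array([[np.cos(.094),-np.sin(.094)],[np.sin(.094),np.cos(.094)]])
for nm,l in (('near in',(8,-33)),('near out',(8,-45.5)),('far in',(8,33)),('far out',(8,45.5))):
    q=p+R@l
    print(nm,[(z,((proj('scene',[[*q,z]])[0]-[80,230]+.5)*7-.5).round(0).tolist()) for z in (5,10,15,20)])
E
```

```text
near in [(5, [321.0, 402.0]), (10, [317.0, 394.0]), (15, [313.0, 385.0]), (20, [310.0, 377.0])]
near out [(5, [297.0, 431.0]), (10, [293.0, 423.0]), (15, [289.0, 415.0]), (20, [286.0, 406.0])]
far in [(5, [443.0, 253.0]), (10, [440.0, 244.0]), (15, [437.0, 236.0]), (20, [434.0, 227.0])]
far out [(5, [466.0, 226.0]), (10, [463.0, 217.0]), (15, [460.0, 208.0]), (20, [457.0, 200.0])]
```

```bash

python3 -m handwheel '0 0 0.3 0 0 0 0.3;0 0 0.15 0 0 0 0.3;0 0 0 0 0 0 0.3;0 0 0 0 0 0 0.3'
python3 - <<'E'
from h import *
go([421.4,-289.6,-17.5])
E
```

```text
time_s: 15.47
position: [420.8, -289.7, -16.5]
eef_rot: [3.142, -0.0, -3.048]
wrist_force: [0.5, -0.4, -0.7]
opening: 65.8
t 15.4667 pos [ 420.8 -289.7  -16.5] rot [ 3.142 -0.    -3.048] F [ 0.49 -0.4  -0.65] op 65.80572630766531
shift cm [-0.06  0.    0.1 ] turn deg [ 0.   -0.   -0.01]
```

```bash

python3 -m handwheel '-0.05 0 0.05 0 0 0 0.4;0 0 0 0 0 0 0.6;0 0 0 0 0 0 0.6;0 0 0 0 0 0 0.6;0 0 0 0 0 0 0.6' 20
python3 -m handwheel '0 0 0 0 0 0 0.6;0 0 -0.3 0 0 0 0.6;0 0 -0.7 0 0 0 0.6;0 0 -1.5 0 0 0 0.6;0 0 -1.5 0 0 0 0.6' 
python3 - <<'E'
from h import *
pr()
w=save('scene','s11');cv2.imwrite('pics/s11c.png',cv2.resize(w[220:300,80:160],None,fx=7,fy=7,interpolation=cv2.INTER_CUBIC)[:,:,::-1])
E
```

```text
time_s: 15.88
position: [421.4, -289.7, -16.9]
eef_rot: [-3.141, 0.0, -3.048]
wrist_force: [-1.2, 0.1, 0.6]
opening: 45.1
time_s: 16.3
position: [420.9, -289.2, 23.4]
eef_rot: [3.14, -0.001, -3.048]
wrist_force: [1.0, -1.0, -0.9]
opening: 45.3
t 16.3 pos [ 420.9 -289.2   23.4] rot [ 3.140e+00 -1.000e-03 -3.048e+00] F [ 1.02 -1.   -0.89] op 45.323372832976254
```

View pics/s11c.png

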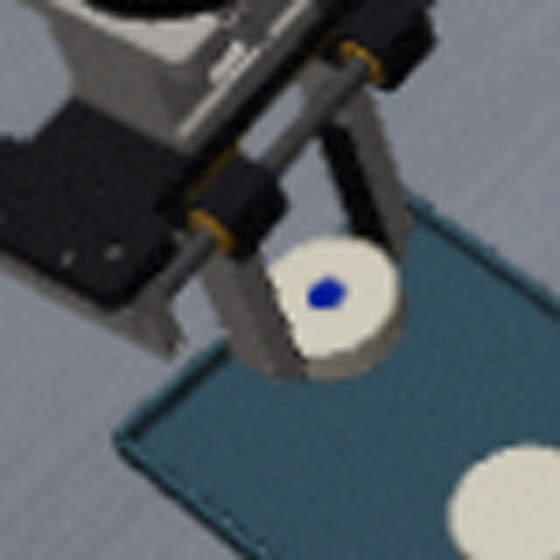

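```bash

python3 -m handwheel '0 0 -3 0 0 0 0.6;0 0 -3 0 0 0 0.6;0 0 -3 0 0 0 0.6;0 0 0 0 0 0 0.6;0 0 0 0 0 0 0.6'
python3 -m handwheel '0 0 0 0 0 0 0.6;0 0 0 0 0 0 0.6'
cat >> h.py <<'E'
def dot(name,zoff=37.0,thr=60):
    """blue dot in wrist picture -> world and tool, at height TCP+zoff"""
    o=get_obs();w=save('wrist',name);ci=wcam(o['position'],o['eef_rot']);b=w.astype(int)
    m=((b[:,:,2]>b[:,:,0]+thr)&(b[:,:,2]>90)).astype(np.uint8);m[:, :180]=0;m[:,340:]=0
    n,l,st,ce=cv2.connectedComponentsWithStats(m)
    i=1+np.argmax(st[1:,4]);P=ray('wrist',[ce[i]],o['position'][2]+zoff,ci)[0]
    pr(o);print('dot px',ce[i].round(1),'area',st[i,4],'world',P.round(1),'tool',Ro.from_euler('xyz',o['eef_rot']).inv().apply(P-o['position']).round(2))
    return P
E
python3 - <<'E'
from h import *
dot('w12'); go([525.6,120.5,110])
E
```

```text
time_s: 16.77
position: [422.3, -290.7, 115.0]
eef_rot: [-3.138, 0.003, -3.048]
wrist_force: [-0.5, 0.4, -1.0]
opening: 45.3
time_s: 16.93
position: [420.3, -288.6, 111.1]
eef_rot: [3.139, -0.002, -3.048]
wrist_force: [-0.1, -1.0, -0.2]
opening: 44.7
t 16.9333 pos [ 420.3 -288.6  111.1] rot [ 3.139e+00 -2.000e-03 -3.048e+00] F [-0.11 -1.04 -0.22] op 44.72839457167268
dot px [260.3 244.3] area 327 world [ 420.5 -289.1  148.1] tool [ -0.05  -0.39 -37.  ]
t 16.9833 pos [ 420.3 -288.6  111.1] rot [ 3.139e+00 -2.000e-03 -3.048e+00] F [-0.1  -0.37 -1.46] op 45.363202425237446
shift cm [-14.31  39.74   0.19] turn deg [ 0.17 -0.13 -0.01]
```

View pics/w12.png

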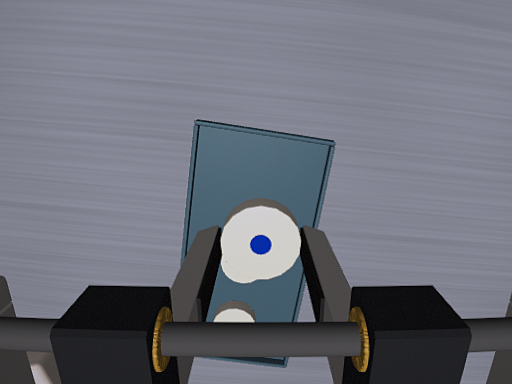

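```bash

python3 -m handwheel '-0.8 2.2 0 0 0 0 0.6;-1.3 3.6 0 0 0 0 0.6;-1.3 3.6 0 0 0 0 0.6;-1.3 3.6 0 0 0 0 0.6;-1.3 3.6 0 0 0 0 0.6'
python3 -m handwheel '-1.3 3.6 0 0 0 0 0.6;-1.3 3.6 0 0 0 0 0.6;-1.3 3.6 0 0 0 0 0.6;-1.3 3.6 0 0 0 0 0.6;-1.3 3.6 0 0 0 0 0.6'
python3 -m handwheel '-0.9 2.5 0 0 0 0 0.6;-0.4 1.2 0 0 0 0 0.6;0 0 0 0 0 0 0.6;0 0 0 0 0 0 0.6'
python3 -m handwheel '0 0 0 0 0 0 0.6;0 0 0 0 0 0 0.6;0 0 0 0 0 0 0.6;0 0 0 0 0 0 0.6'
python3 - <<'E'
from h import *
dot('w13'); go([525.6,120.9,60])
w=save('scene','s13')
E
```

```text
time_s: 17.4
position: [464.7, -116.7, 111.6]
eef_rot: [3.14, -0.002, -3.048]
wrist_force: [0.3, -0.8, -0.3]
opening: 45.4
time_s: 17.82
position: [512.5, 68.6, 111.6]
eef_rot: [3.141, -0.002, -3.048]
wrist_force: [0.6, -0.9, -0.8]
opening: 45.4
time_s: 18.15
position: [522.1, 104.3, 112.1]
eef_rot: [-3.141, -0.002, -3.047]
wrist_force: [-0.3, -0.4, -0.1]
opening: 45.2
time_s: 18.48
position: [522.8, 103.6, 113.1]
eef_rot: [-3.141, 0.0, -3.049]
wrist_force: [0.0, -0.1, -0.1]
opening: 45.2
t 18.4833 pos [522.8 103.6 113.1] rot [-3.141  0.    -3.049] F [ 0.05 -0.09 -0.08] op 45.203993278997345
dot px [260.3 244.3] area 331 world [522.9 103.3 150.1] tool [ -0.06  -0.38 -37.  ]
t 18.5333 pos [522.8 103.8 113.1] rot [-3.141  0.    -3.049] F [ 0.31 -0.29 -1.07] op 45.25745945836679
shift cm [-0.43  1.68  5.31] turn deg [-0.01  0.   -0.08]
```

View pics/w13.png

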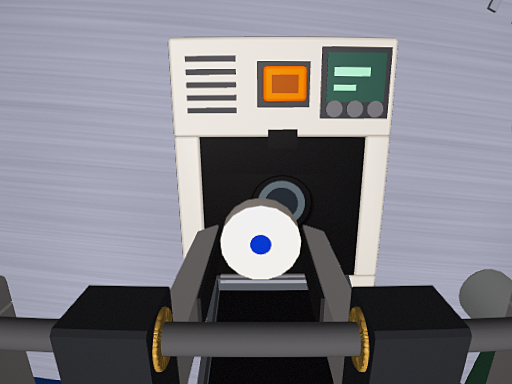

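View pics/s13.png

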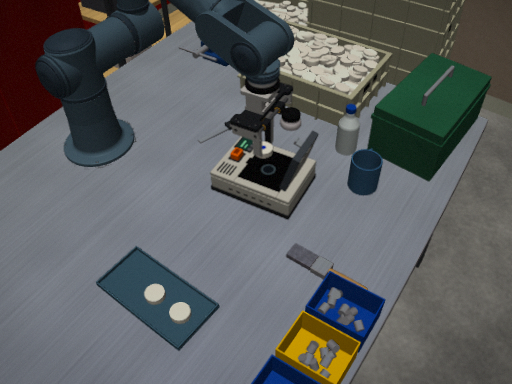

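```bash
python3 - <<'E'
from h import *
from scipy.optimize import least_squares
# pose at w13
p=np.array([522.8,103.65,113.1]);r=np.array([-3.141,0.0,-3.049])
ci=wcam(p,r);im=cv2.imread('pics/w13.png')
cv2.imwrite('pics/w13c.png',cv2.resize(np.clip(im[165:240,230:330].astype(int)*3,0,255).astype(np.uint8),None,fx=7,fy=7,interpolation=cv2.INTER_CUBIC))
a=im[165:240,245:320].max(2).astype(float)
m=((a>55)&(a<135)).astype(np.uint8)
n,l,st,ce=cv2.connectedComponentsWithStats(m)
print(st[1:][st[1:,4]>50])
# radial edge: scan from centre guess outwards
c0=np.array([282.,203.]);full=cv2.GaussianBlur(im.max(2),(3,3),0).astype(float);pts=[]
for th in np.deg2rad(np.arange(180,360,5)):
    rr=np.arange(15,36,.25);q=c0+np.outer(rr,[np.cos(th),np.sin(th)])
    v=cv2.remap(full.astype(np.float32),q[:,0].astype(np.float32)[None],q[:,1].astype(np.float32)[None],cv2.INTER_LINEAR)[0]
    g=np.gradient(v);k=np.argmin(g)
    if g[k]<-2: pts.append(q[k])
pts=np.array(pts);W=ray('wrist',pts,63,ci)[:,:2]
f=least_squares(lambda x:np.hypot(*(W-x[:2]).T)-x[2],[525,120,17],loss='soft_l1',f_scale=.5)
print(len(pts),f.x,np.abs(f.fun).mean())
# w8 same
z=np.load('w8.npz')
E
```

```text
[[  0  15  60  46 936]
 [ 58  60  17  15 198]]
35 [526.27692116 120.20575297  19.41212347] 0.4865193463359501
```

View pics/w13c.png

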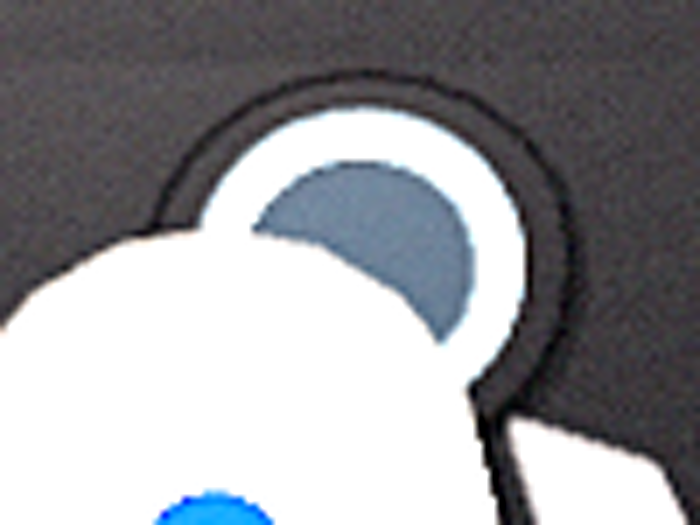

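```bash
python3 - <<'E'
from h import *
from scipy.optimize import least_squares
p=np.array([522.8,103.65,113.1]);r=np.array([-3.141,0.0,-3.049])
def fit(name,ci,c0,angs,rr):
    im=cv2.imread(name);full=cv2.GaussianBlur(im.max(2),(3,3),0).astype(np.float32);pts=[]
    for th in np.deg2rad(angs):
        q=(np.array(c0)+np.outer(rr,[np.cos(th),np.sin(th)])).astype(np.float32)
        v=cv2.remap(full,q[:,0][None],q[:,1][None],cv2.INTER_LINEAR)[0];g=np.gradient(v);k=np.argmin(g);pts.append(q[k])
    W=ray('wrist',np.array(pts),63,ci)[:,:2]
    f=least_squares(lambda x:np.hypot(*(W-x[:2]).T)-x[2],[525,120,17],loss='soft_l1',f_scale=.3)
    print(name,f.x.round(2),np.abs(f.fun).mean().round(2))
fit('pics/w13.png',wcam(p,r),[282,203],np.arange(210,385,5),np.arange(15,30,.25))
z=np.load('w8.npz')
fit('pics/w8.png',wcam(z['p'],z['r']),[261.5,265],np.arange(0,360,5),np.arange(11,24,.25))
E
```

```text
pics/w13.png [525.86 120.29  19.08] 0.15
pics/w8.png [525.99 120.5   19.1 ] 0.22
```

```bash

python3 -m handwheel '-0.2 0.6 1.2 0 0 -0.08 0.6;-0.25 0.6 1.2 0 0 0 0.6;0 0.46 1.2 0 0 0 0.6;0 0 1.2 0 0 0 0.6;0 0 0.5 0 0 0 0.6'
python3 -m handwheel '0 0 0 0 0 0 0.6;0 0 0 0 0 0 0.6;0 0 0 0 0 0 0.6;0 0 0 0 0 0 0.6'
python3 - <<'E'
from h import *
dot('w14'); go([525.85,120.7,50])
E
```

```text
time_s: 19.0
position: [523.6, 122.0, 56.8]
eef_rot: [3.141, -0.005, -3.045]
wrist_force: [0.3, 0.8, -1.5]
opening: 45.2
time_s: 19.33
position: [526.4, 121.5, 60.8]
eef_rot: [-3.141, 0.002, -3.046]
wrist_force: [0.2, 0.0, 0.1]
opening: 45.1
t 19.3333 pos [526.4 121.5  60.8] rot [-3.141e+00  2.000e-03 -3.046e+00] F [0.16 0.02 0.1 ] op 45.087381201721044
dot px [260.2 244.3] area 328 world [526.5 121.1  97.8] tool [ -0.05  -0.41 -37.  ]
t 19.3833 pos [526.4 121.5  60.8] rot [-3.141e+00  2.000e-03 -3.046e+00] F [ 0.98  0.43 -0.68] op 45.50728957532833
shift cm [ 0.06 -0.07  1.08] turn deg [-0.01  0.09  0.07]
```

```bash

python3 -m handwheel '0.02 -0.07 0.4 0 0 0 0.6;0 0 0.4 0 0 0 0.6;0 0 0 0 0 0 0.6;0 0 0 0 0 0 0.6;0 0 0 0 0 0 0.6'
python3 -m handwheel '0 0 0 0 0 0 0.6;0 0 0 0 0 0 0.6'
python3 - <<'E'
from h import *
dot('w15'); go([525.85,120.7,42])
w=save('scene','s15');cv2.imwrite('pics/s15c.png',cv2.resize(w[110:210,210:320],None,fx=6,fy=6,interpolation=cv2.INTER_CUBIC)[:,:,::-1])
E
```

```text
time_s: 19.8
position: [525.6, 120.8, 52.0]
eef_rot: [-3.142, -0.0, -3.046]
wrist_force: [-0.4, 0.6, -1.6]
opening: 45.1
time_s: 19.97
position: [525.7, 120.9, 52.2]
eef_rot: [-3.142, 0.0, -3.046]
wrist_force: [-0.1, -0.5, -0.9]
opening: 45.3
t 19.9667 pos [525.7 120.9  52.2] rot [-3.142  0.    -3.046] F [-0.11 -0.5  -0.93] op 45.28533115940739
dot px [260.2 244.3] area 328 world [525.8 120.5  89.2] tool [ -0.05  -0.41 -37.  ]
t 20.0167 pos [525.7 120.9  52.2] rot [-3.142  0.    -3.046] F [-0.64 -0.36 -0.42] op 45.81780277010905
shift cm [-0.01 -0.02  1.02] turn deg [-0.    0.01  0.08]
```

View pics/s15c.png

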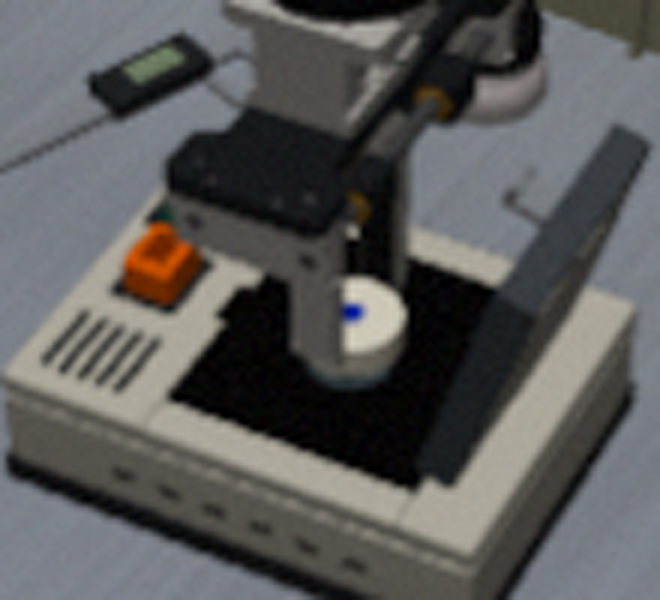

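```bash

python3 -m handwheel '0 -0.02 0.15 0 0 0 0.6;0 0 0.15 0 0 0 0.6;0 0 0 0 0 0 0.6' 10
python3 -m handwheel '0 0 0.1 0 0 0 0.6;0 0 0 0 0 0 0.6'
python3 -m handwheel '0 0 0.1 0 0 0 0.6;0 0 0 0 0 0 0.6'
```

```text
time_s: 20.32
position: [525.3, 120.6, 48.6]
eef_rot: [3.142, -0.001, -3.046]
wrist_force: [0.9, -0.3, -0.9]
opening: 45.7
time_s: 20.48
position: [525.5, 120.7, 47.8]
eef_rot: [3.142, -0.0, -3.046]
wrist_force: [-0.2, 0.3, -1.4]
opening: 45.9
time_s: 20.65
position: [525.5, 120.6, 46.9]
eef_rot: [-3.142, -0.0, -3.046]
wrist_force: [-0.0, 0.3, -0.2]
opening: 45.5
```

```bash

python3 -m handwheel '0 0 0.1 0 0 0 0.6;0 0 0 0 0 0 0.6'
python3 -m handwheel '0 0 0.1 0 0 0 0.6;0 0 0 0 0 0 0.6'
```

```text
time_s: 20.82
position: [525.5, 120.7, 45.9]
eef_rot: [3.142, -0.0, -3.046]
wrist_force: [-0.3, 0.2, -1.1]
opening: 45.8
time_s: 20.98
position: [525.5, 120.7, 44.9]
eef_rot: [3.142, -0.0, -3.046]
wrist_force: [-1.0, -0.1, -1.0]
opening: 45.4
```

```bash

python3 -m handwheel '0 0 0.1 0 0 0 0.6;0 0 0 0 0 0 0.6'
python3 - <<'E'
from h import *
w=save('scene','s16');cv2.imwrite('pics/s16c.png',cv2.resize(w[110:210,210:320],None,fx=6,fy=6,interpolation=cv2.INTER_CUBIC)[:,:,::-1])
E
```

```text
time_s: 21.15
position: [525.5, 120.6, 43.9]
eef_rot: [-3.142, -0.0, -3.046]
wrist_force: [0.7, -0.3, -0.1]
opening: 45.1
```

View pics/s16c.png

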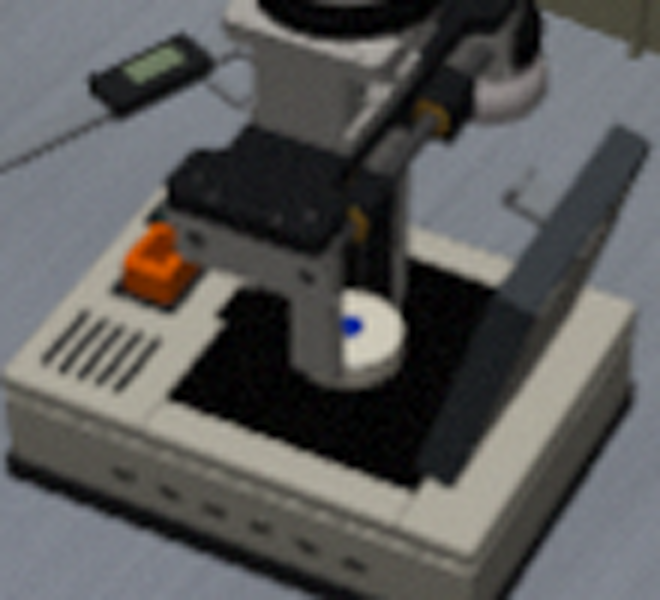

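```bash

python3 -m handwheel '0 0 0.1 0 0 0 0.6;0 0 0 0 0 0 0.6'
python3 -m handwheel '0 0 0.05 0 0 0 0.6;0 0 0 0 0 0 0.6'
```

```text
time_s: 21.37
position: [525.5, 120.6, 42.9]
eef_rot: [3.142, -0.0, -3.046]
wrist_force: [0.1, 0.0, -0.9]
opening: 45.7
time_s: 21.53
position: [525.5, 120.7, 42.5]
eef_rot: [-3.142, -0.0, -3.046]
wrist_force: [-0.7, 0.2, 0.2]
opening: 45.4
```

```bash

python3 -m handwheel '0 0 0.05 0 0 0 0.6;0 0 0 0 0 0 0.6'
```

```text
time_s: 21.7
position: [525.7, 120.7, 42.1]
eef_rot: [-3.142, 0.0, -3.046]
wrist_force: [-0.8, 0.2, -0.4]
opening: 45.3
```

```bash

python3 -m handwheel '0 0 0.05 0 0 0 0.6;0 0 0 0 0 0 0.6'
```

```text
time_s: 21.87
position: [525.7, 120.7, 42.1]
eef_rot: [-3.142, -0.0, -3.046]
wrist_force: [-2.7, 0.6, 4.0]
opening: 45.3
```

```bash

python3 -m handwheel '0 0 0.05 0 0 0 0.6;0 0 0 0 0 0 0.6'
```

```text
time_s: 22.03
position: [525.8, 120.7, 42.1]
eef_rot: [-3.141, -0.0, -3.046]
wrist_force: [-3.6, 0.2, 8.3]
opening: 45.4
```

```bash

python3 -m handwheel '0 0 -0.08 0 0 0 0.6;0 0 0 0 0 0 0.4;0 0 0 0 0 0 0.3;0 0 0 0 0 0 0.3;0 0 0 0 0 0 0.3'
python3 -m handwheel '0 0 -0.5 0 0 0 0.3;0 0 -1.5 0 0 0 0.3;0 0 -2 0 0 0 0.3;0 0 -2 0 0 0 0.3;0 0 -2 0 0 0 0.3'
python3 -m handwheel '0 0 -1 0 0 0 0.3;0 0 0 0 0 0 0.3;0 0 0 0 0 0 0.3'
python3 - <<'E'
from h import *
o=get_obs();ci=wcam(o['position'],o['eef_rot']);pr(o)
w=save('wrist','w17');b=w.astype(int)
m=((b[:,:,2]>b[:,:,0]+60)&(b[:,:,2]>90)).astype(np.uint8);m[:, :180]=0;m[:,340:]=0
n,l,st,ce=cv2.connectedComponentsWithStats(m);i=1+np.argmax(st[1:,4]);print(ce[i],ray('wrist',[ce[i]],79,ci))
w=save('scene','s17');cv2.imwrite('pics/s17c.png',cv2.resize(w[110:210,210:320],None,fx=6,fy=6,interpolation=cv2.INTER_CUBIC)[:,:,::-1])
E
```

```text
time_s: 22.45
position: [525.5, 120.6, 41.6]
eef_rot: [3.142, -0.0, -3.046]
wrist_force: [0.0, 0.3, 0.5]
opening: 64.9
time_s: 22.87
position: [525.5, 120.7, 122.9]
eef_rot: [3.142, -0.0, -3.046]
wrist_force: [1.1, -0.7, -1.0]
opening: 65.9
time_s: 23.12
position: [525.7, 120.7, 131.9]
eef_rot: [-3.142, 0.001, -3.046]
wrist_force: [-0.2, 0.3, 0.3]
opening: 65.5
t 23.1167 pos [525.7 120.7 131.9] rot [-3.142e+00  1.000e-03 -3.046e+00] F [-0.22  0.31  0.29] op 65.53185387549037
[260.37012987 197.        ] [[525.97553899 120.48893713  79.        ]]
```

View pics/s17c.png

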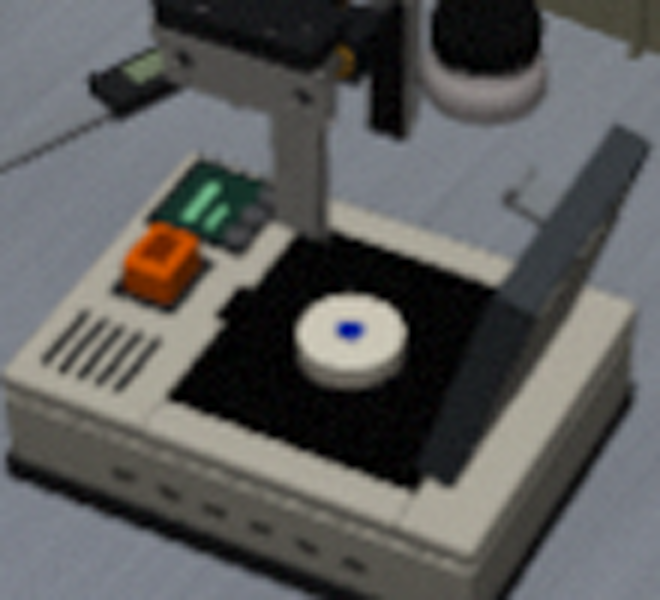

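View pics/w17.png

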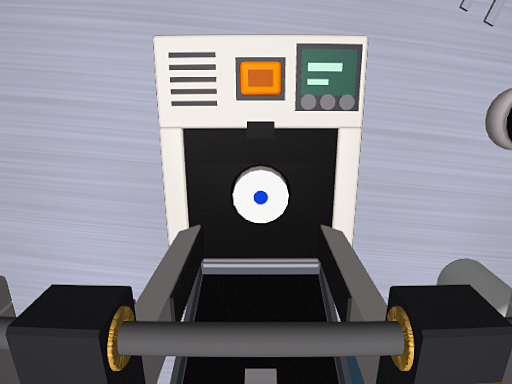

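```bash
sed -i 's/^YAW=.*/YAW=0.094; MO=np.array([525.9,120.4])/' h.py
python3 -m handwheel '0 0 -2 0 0 0 1;0 0 -2.5 0 0 0 1;0 0 -2 0 0 0 1'
python3 - <<'E'
from h import *
go([*m2w(130),195])
E
```

```text
time_s: 23.47
position: [524.7, 120.6, 196.1]
eef_rot: [3.141, -0.003, -3.046]
wrist_force: [0.7, -0.1, 0.0]
opening: 49.6
t 23.4667 pos [524.7 120.6 196.1] rot [ 3.141e+00 -3.000e-03 -3.046e+00] F [ 0.71 -0.07  0.02] op 49.60295961306551
shift cm [-13.11  -0.05   0.07] turn deg [ 0.01 -0.17  0.07]
```

```bash

python3 -m handwheel '-1.5 0 0 0 0 0 1;-3 0 0 0 0 0 1;-3 0 0 0 0 0 1;-3 0 0 0 0 0 1;-2 0 0 0 0 0 1'
python3 -m handwheel '-0.6 0 0 0 0 0 1;0 0 0 0 0 0 1;0 0 0 0 0 0 1'
python3 - <<'E'
from h import *
go([*m2w(130),136])
w=save('scene','s18');cv2.imwrite('pics/s18c.png',cv2.resize(w[60:210,190:340],None,fx=4,fy=4,interpolation=cv2.INTER_CUBIC)[:,:,::-1])
E
```

```text
time_s: 23.88
position: [651.2, 132.6, 194.5]
eef_rot: [3.141, -0.003, -3.046]
wrist_force: [0.7, -0.3, 0.4]
opening: 15.9
time_s: 24.13
position: [654.9, 133.1, 195.4]
eef_rot: [3.141, -0.003, -3.046]
wrist_force: [0.1, 0.1, -0.9]
opening: 0.8
t 24.1333 pos [654.9 133.1 195.4] rot [ 3.141e+00 -3.000e-03 -3.046e+00] F [ 0.13  0.13 -0.93] op 0.7892698077225387
shift cm [-0.05 -0.06  5.94] turn deg [ 0.01 -0.16  0.08]
```

View pics/s18c.png

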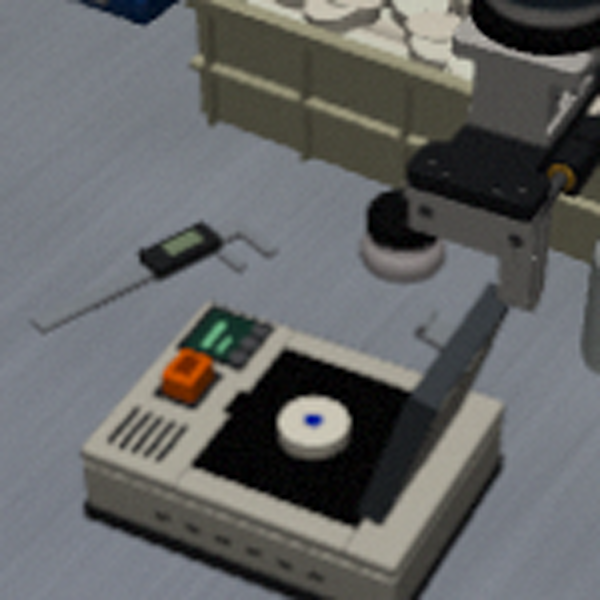

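```bash

python3 -m handwheel '0 0 1.5 0 0 0 1;0 0 2 0 0 0 1;0 0 1.5 0 0 0 1;0 0 0.7 0 0 0 1;0 0 0 0 0 0 1'
python3 -m handwheel '0 0 0 0 0 0 1;0 0 0 0 0 0 1'
python3 - <<'E'
from h import *
go([*m2w(116),137])
w=save('scene','s19');cv2.imwrite('pics/s19c.png',cv2.resize(w[60:210,190:340],None,fx=4,fy=4,interpolation=cv2.INTER_CUBIC)[:,:,::-1])
E
```

```text
time_s: 24.6
position: [653.8, 133.1, 137.8]
eef_rot: [3.141, -0.004, -3.046]
wrist_force: [-0.1, -0.5, -0.4]
opening: 0.9
time_s: 24.77
position: [656.6, 133.2, 141.4]
eef_rot: [-3.141, 0.002, -3.046]
wrist_force: [0.1, 0.6, 0.1]
opening: 0.7
t 24.7667 pos [656.6 133.2 141.4] rot [-3.141e+00  2.000e-03 -3.046e+00] F [0.05 0.58 0.05] op 0.6553441204298972
shift cm [ 1.53 -0.04  0.44] turn deg [-0.01  0.13  0.08]
```

View pics/s19c.png

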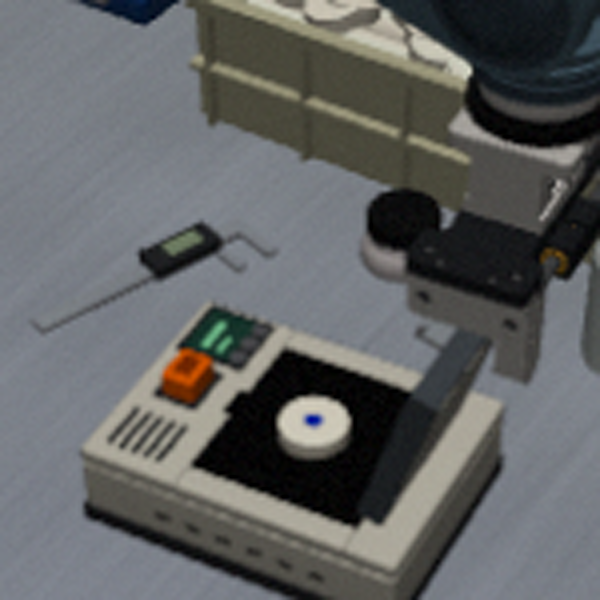

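```bash
python3 - <<'E'
from h import *
mx=131
for nm,(x,y) in {'-x-y':(mx-37.5,-88.5),'+x-y':(mx+37.5,-88.5),'-x+y':(mx-37.5,88.5)}.items():
    print(nm,[(z,((proj('scene',[[*m2w(x,y),z]])[0]-[190,60]+.5)*4-.5).round(0).tolist()) for z in (200,220,238,260)])
print('tip',[(z,((proj('scene',[[*m2w(mx+8,-12),z]])[0]-[190,60]+.5)*4-.5).round(0).tolist()) for z in (165,171,180)])
print('cover top outer',((proj('scene',[[*m2w(107.5,-56),181.6],[*m2w(94,-56),185.5],[*m2w(94,56),185.5]])-[190,60]+.5)*4-.5).round(0))
E
```

```text
-x-y [(200, [388.0, 412.0]), (220, [389.0, 385.0]), (238, [390.0, 360.0]), (260, [391.0, 329.0])]
+x-y [(200, [515.0, 457.0]), (220, [518.0, 430.0]), (238, [520.0, 405.0]), (260, [523.0, 374.0])]
-x+y [(200, [519.0, 232.0]), (220, [521.0, 205.0]), (238, [523.0, 181.0]), (260, [526.0, 150.0])]
tip [(165, [517.0, 400.0]), (171, [518.0, 392.0]), (180, [519.0, 381.0])]
cover top outer [[436. 408.]
 [414. 395.]
 [496. 281.]]
```

```bash

python3 -m handwheel '0.5 0 0.4 0 0 0 1;0.4 0 0.1 0 0 0 1;0 0 0 0 0 0 1;0 0 0 0 0 0 1'
python3 -m handwheel '0.3 0 0 0 0 0 1;0.3 0 0 0 0 0 1;0 0 0 0 0 0 1'
python3 - <<'E'
from h import *
go([*m2w(115.5),137])
E
```

```text
time_s: 25.15
position: [646.7, 132.3, 134.9]
eef_rot: [3.142, -0.0, -3.046]
wrist_force: [0.5, 0.3, -0.2]
opening: 0.6
time_s: 25.4
position: [640.9, 131.7, 135.1]
eef_rot: [-3.141, 0.0, -3.046]
wrist_force: [0.6, -0.3, -0.4]
opening: 0.4
t 25.4 pos [640.9 131.7 135.1] rot [-3.141  0.    -3.046] F [ 0.58 -0.31 -0.38] op 0.3717918812828925
shift cm [ 0.01 -0.05 -0.19] turn deg [-0.01  0.03  0.08]
```

```bash

python3 -m handwheel '0.3 0 -0.05 0 0 0 1;0.4 0 -0.1 0 0 0 1;0.4 0 -0.1 0 0 0 1;0.4 0 -0.15 0 0 0 1'
python3 -m handwheel '0.4 0 -0.15 0 0 0 1;0.4 0 -0.15 0 0 0 1;0.4 0 -0.15 0 0 0 1;0.4 0 -0.15 0 0 0 1'
python3 - <<'E'
from h import *
go([*m2w(84),145])
w=save('scene','s20');cv2.imwrite('pics/s20c.png',cv2.resize(w[60:210,190:340],None,fx=4,fy=4,interpolation=cv2.INTER_CUBIC)[:,:,::-1])
E
```

```text
time_s: 25.73
position: [625.8, 130.2, 139.0]
eef_rot: [-3.142, 0.0, -3.046]
wrist_force: [1.1, 0.5, -0.6]
opening: 0.3
time_s: 26.07
position: [609.7, 128.7, 144.9]
eef_rot: [3.142, -0.0, -3.046]
wrist_force: [0.6, 1.3, -0.3]
opening: 0.6
t 26.0667 pos [609.7 128.7 144.9] rot [ 3.142 -0.    -3.046] F [ 0.6   1.31 -0.32] op 0.6270124807402503
shift cm [ 0.02 -0.04 -0.01] turn deg [ 0.   -0.01  0.08]
```

View pics/s20c.png

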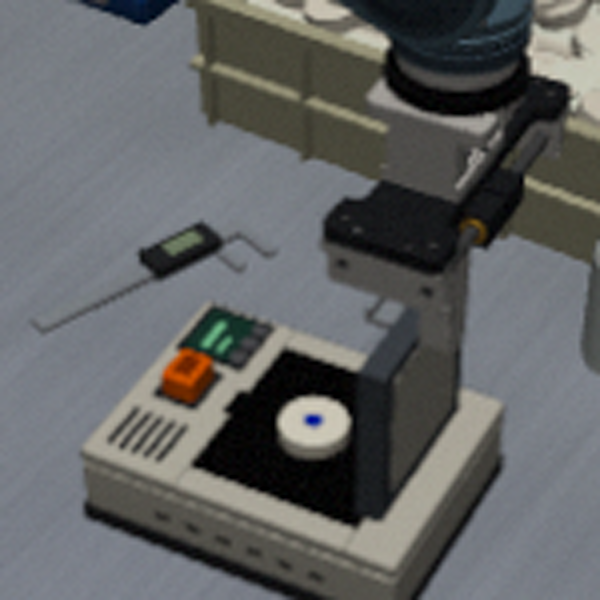

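```bash

python3 -m handwheel '0.46 0 -0.17 0 0 0 1;0.46 0 -0.17 0 0 0 1;0.46 0 -0.17 0 0 0 1;0.46 0 -0.17 0 0 0 1'
python3 -m handwheel '0.53 0 0.08 0 0 0 1;0.53 0 0.08 0 0 0 1;0.53 0 0.08 0 0 0 1;0.53 0 0.08 0 0 0 1'
python3 -m handwheel '0.5 0 0.18 0 0 0 1;0.5 0 0.18 0 0 0 1;0.5 0 0.18 0 0 0 1;0.5 0 0.18 0 0 0 1'
python3 - <<'E'
from h import *
go([*m2w(5.5),130.5])
w=save('scene','s21');cv2.imwrite('pics/s21c.png',cv2.resize(w[60:210,190:340],None,fx=4,fy=4,interpolation=cv2.INTER_CUBIC)[:,:,::-1])
E
```

```text
time_s: 26.45
position: [591.5, 127.0, 151.8]
eef_rot: [3.142, 0.0, -3.046]
wrist_force: [0.6, -0.1, -0.5]
opening: 0.3
time_s: 26.78
position: [570.2, 124.9, 148.4]
eef_rot: [-3.142, 0.0, -3.046]
wrist_force: [0.5, 0.5, 0.4]
opening: 0.4
time_s: 27.12
position: [550.3, 123.0, 140.9]
eef_rot: [3.142, -0.0, -3.046]
wrist_force: [0.5, 1.0, 1.0]
opening: 0.4
t 27.1167 pos [550.3 123.  140.9] rot [ 3.142 -0.    -3.046] F [0.51 0.98 0.98] op 0.44352156759846334
shift cm [ 1.91 -0.03  1.04] turn deg [ 0.   -0.01  0.08]
```

View pics/s21c.png

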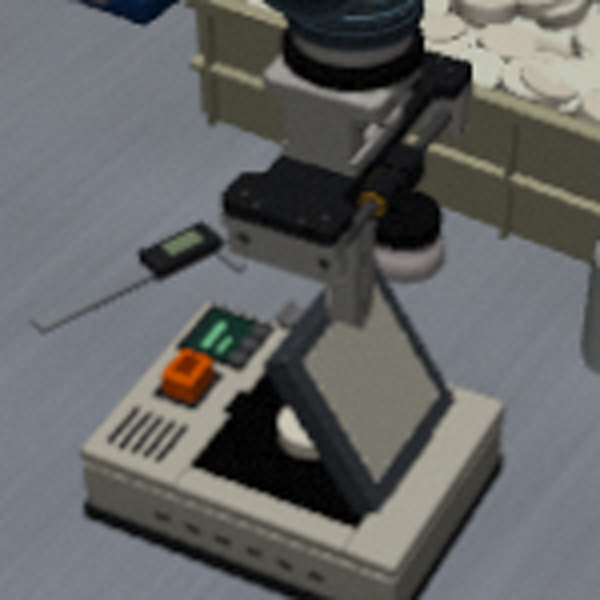

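```bash

python3 -m handwheel '0.48 0 0.26 0 0 0 1;0.48 0 0.26 0 0 0 1;0.48 0 0.26 0 0 0 1;0.48 0 0.26 0 0 0 1'
python3 -m handwheel '0.4 0 0.36 0 0 0 1;0.4 0 0.36 0 0 0 1;0.4 0 0.36 0 0 0 1;0.4 0 0.36 0 0 0 1'
python3 -m handwheel '0.32 0 0.44 0 0 0 1;0.32 0 0.44 0 0 0 1;0.32 0 0.44 0 0 0 1;0.32 0 0.44 0 0 0 1'
python3 - <<'E'
from h import *
go([*m2w(-32),79])
w=save('scene','s22');cv2.imwrite('pics/s22c.png',cv2.resize(w[60:210,190:340],None,fx=4,fy=4,interpolation=cv2.INTER_CUBIC)[:,:,::-1])
E
```

```text
time_s: 27.5
position: [531.3, 121.2, 130.5]
eef_rot: [-3.142, -0.0, -3.046]
wrist_force: [1.9, -0.7, -0.4]
opening: 0.2
time_s: 27.83
position: [515.5, 119.7, 116.1]
eef_rot: [-3.142, 0.0, -3.046]
wrist_force: [0.4, -0.6, -0.4]
opening: 0.1
time_s: 28.17
position: [502.8, 118.5, 98.4]
eef_rot: [3.142, 0.0, -3.046]
wrist_force: [0.0, -0.2, 0.2]
opening: 0.8
t 28.1667 pos [502.8 118.5  98.4] rot [ 3.142  0.    -3.046] F [ 0.02 -0.17  0.22] op 0.7660001273309304
shift cm [ 0.89 -0.02  1.94] turn deg [0.   0.   0.08]
```

View pics/s22c.png

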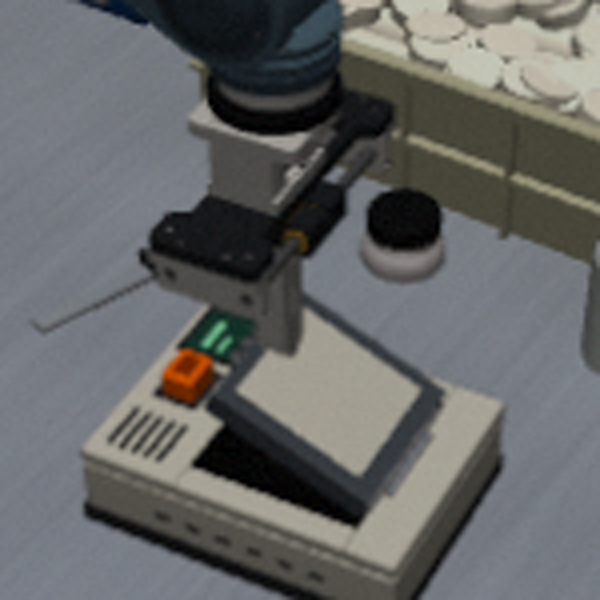

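```bash

python3 -m handwheel '0.22 0 0.39 0 0 0 1;0.22 0 0.39 0 0 0 1;0.22 0 0.39 0 0 0 1;0.22 0 0.39 0 0 0 1;0.22 0 0.39 0 0 0 1'
python3 -m handwheel '0.15 0 0.2 0 0 0 1;0.15 0 0.2 0 0 0 1;0.1 0 0.2 0 0 0 1;0.1 0 0.2 0 0 0 1;0 0 0 0 0 0 1'
python3 - <<'E'
from h import *
go([*m2w(-40),70])
E
```

```text
time_s: 28.63
position: [492.1, 117.4, 79.0]
eef_rot: [-3.142, 0.0, -3.046]
wrist_force: [0.4, 0.0, 0.7]
opening: 0.7
time_s: 29.05
position: [486.8, 117.0, 71.0]
eef_rot: [3.142, -0.001, -3.046]
wrist_force: [0.1, -0.1, 0.4]
opening: 0.3
t 29.05 pos [486.8 117.   71. ] rot [ 3.142e+00 -1.000e-03 -3.046e+00] F [ 0.06 -0.07  0.4 ] op 0.28440700008473424
shift cm [ 0.07 -0.03  0.1 ] turn deg [ 0.   -0.04  0.08]
```

Now the catch: 1 mm steps with force reading.

```bash

python3 -m handwheel '0 0 0.1 0 0 0 1;0 0 0.1 0 0 0 1;0 0 0 0 0 0 1'
python3 -m handwheel '0 0 0.1 0 0 0 1;0 0 0 0 0 0 1'
python3 -m handwheel '0 0 0.1 0 0 0 1;0 0 0 0 0 0 1'
python3 -m handwheel '0 0 0.1 0 0 0 1;0 0 0 0 0 0 1'
```

```text
time_s: 29.3
position: [486.9, 117.0, 69.5]
eef_rot: [-3.142, -0.001, -3.046]
wrist_force: [-2.2, -0.2, 3.2]
opening: 0.1
time_s: 29.47
position: [486.9, 117.0, 68.5]
eef_rot: [-3.142, -0.001, -3.046]
wrist_force: [-2.1, -1.0, 4.7]
opening: 0.3
time_s: 29.63
position: [487.0, 117.0, 67.5]
eef_rot: [-3.142, -0.001, -3.046]
wrist_force: [-3.2, -0.7, 4.5]
opening: 0.4
time_s: 29.8
position: [486.9, 117.0, 66.4]
eef_rot: [-3.142, -0.001, -3.046]
wrist_force: [-2.8, -0.6, 4.3]
opening: 0.5
```

```bash

python3 -m handwheel '0 0 0.1 0 0 0 1;0 0 0 0 0 0 1'
python3 -m handwheel '0 0 0.1 0 0 0 1;0 0 0 0 0 0 1'
```

```text
time_s: 29.97
position: [486.8, 116.9, 65.4]
eef_rot: [-3.142, -0.001, -3.046]
wrist_force: [-2.9, -0.1, 6.3]
opening: 0.9
time_s: 30.13
position: [486.7, 116.9, 64.5]
eef_rot: [-3.142, -0.001, -3.046]
wrist_force: [-3.7, -0.8, 5.5]
opening: 0.5
```

```bash

python3 -m handwheel '0 0 0.1 0 0 0 1;0 0 0 0 0 0 1'
python3 -m handwheel '0 0 0.1 0 0 0 1;0 0 0 0 0 0 1'
```

```text
time_s: 30.3
position: [486.9, 117.0, 63.5]
eef_rot: [-3.142, -0.001, -3.046]
wrist_force: [0.1, 0.3, 0.5]
opening: 0.6
time_s: 30.47
position: [487.3, 117.0, 61.9]
eef_rot: [3.142, 0.001, -3.046]
wrist_force: [0.0, -0.0, 0.4]
opening: 0.8
```

```bash

python3 -m handwheel '0 0 0.1 0 0 0 1;0 0 0 0 0 0 1'
python3 -m handwheel '0 0 0.1 0 0 0 1;0 0 0 0 0 0 1'
python3 -m handwheel '0 0 0.1 0 0 0 1;0 0 0 0 0 0 1'
```

```text
time_s: 30.63
position: [487.1, 117.0, 61.0]
eef_rot: [3.142, -0.0, -3.046]
wrist_force: [-0.4, 0.8, -0.9]
opening: 0.5
time_s: 30.8
position: [487.1, 117.0, 60.0]
eef_rot: [3.142, -0.0, -3.046]
wrist_force: [-0.3, 0.1, 0.8]
opening: 0.4
time_s: 30.97
position: [487.2, 117.0, 59.2]
eef_rot: [3.142, 0.0, -3.046]
wrist_force: [-0.3, -1.0, -0.7]
opening: 0.6
```

```bash

python3 -m handwheel '0 0 0.05 0 0 0 1;0 0 0 0 0 0 1'
python3 -m handwheel '0 0 0.05 0 0 0 1;0 0 0 0 0 0 1'
```

```text
time_s: 31.13
position: [487.2, 117.0, 58.8]
eef_rot: [-3.142, 0.0, -3.046]
wrist_force: [0.6, 0.2, -0.0]
opening: 0.7
time_s: 31.3
position: [487.2, 117.0, 58.3]
eef_rot: [-3.142, -0.0, -3.046]
wrist_force: [-0.3, 0.1, -0.3]
opening: 0.3
```

```bash
python3 - <<'E'
from h import *
pr();w=save('scene','s23');cv2.imwrite('pics/s23c.png',cv2.resize(w[90:210,190:340],None,fx=4.5,fy=4.5,interpolation=cv2.INTER_CUBIC)[:,:,::-1])
E
```

```text
t 31.3 pos [487.2 117.   58.3] rot [-3.142 -0.    -3.046] F [-0.33  0.11 -0.33] op 0.33417850101730784
```

View pics/s23c.png

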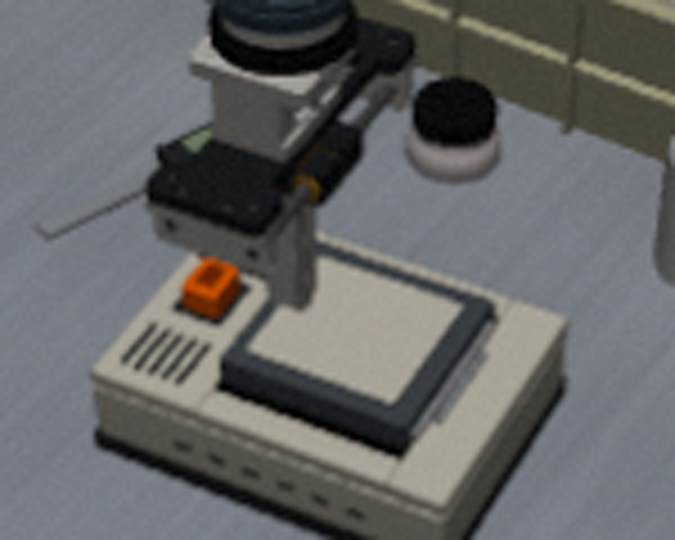

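```bash

python3 -m handwheel '0 0 0.05 0 0 0 1;0 0 0 0 0 0 1'
python3 -m handwheel '0 0 0.05 0 0 0 1;0 0 0 0 0 0 1'
```

```text
time_s: 31.52
position: [487.2, 117.0, 57.9]
eef_rot: [-3.142, 0.0, -3.046]
wrist_force: [-0.4, 0.6, 0.9]
opening: 0.3
time_s: 31.68
position: [487.2, 117.0, 57.3]
eef_rot: [-3.142, -0.0, -3.046]
wrist_force: [-0.5, -0.4, 1.7]
opening: 0.6
```

```bash

python3 -m handwheel '0 0 0.05 0 0 0 1;0 0 0 0 0 0 1'
```

```text
time_s: 31.85
position: [487.2, 117.0, 56.8]
eef_rot: [3.142, -0.0, -3.046]
wrist_force: [-1.5, -0.9, 1.3]
opening: 0.5
```

```bash

python3 -m handwheel '0 0 0.05 0 0 0 1;0 0 0 0 0 0 1'
```

```text
time_s: 32.02
position: [487.1, 117.0, 56.4]
eef_rot: [-3.142, -0.0, -3.046]
wrist_force: [-0.8, 0.4, 1.6]
opening: 0.5
```

```bash

python3 -m handwheel '0 0 -0.1 0 0 0 1;0 0 -0.3 0 0 0 1;0 0 -0.8 0 0 0 1;0 0 -2 0 0 0 1;0 0 -3 0 0 0 1'
python3 -m handwheel '0 0 -3 0 0 0 1;0 0 -3 0 0 0 1;0 0 -1 0 0 0 1;0 0 0 0 0 0 1;0 0 0 0 0 0 1'
python3 - <<'E'
from h import *
pr();w=save('scene','s24');cv2.imwrite('pics/s24c.png',cv2.resize(w[90:210,190:340],None,fx=4.5,fy=4.5,interpolation=cv2.INTER_CUBIC)[:,:,::-1])
save('wrist','w24');save('top','t24')
for c in ('scene','wrist'):
  for t in ('cover_front','key_top','disc_b','sample'): print(c,t,[(round(d['score'],2),np.round(d['xyz'],1).tolist()) for d in pinpoint(c,t)[:3]])
E
```

```text
time_s: 32.43
position: [484.9, 116.9, 117.0]
eef_rot: [3.141, -0.006, -3.046]
wrist_force: [1.2, 0.2, -1.0]
opening: 0.9
time_s: 32.85
position: [487.0, 117.0, 187.9]
eef_rot: [-3.142, -0.0, -3.046]
wrist_force: [0.1, 1.0, -1.0]
opening: 0.6
t 32.85 pos [487.  117.  187.9] rot [-3.142 -0.    -3.046] F [ 0.08  0.99 -1.04] op 0.5744999075952236
scene cover_front [(0.63, [477.9, 110.6, 89.4])]
scene key_top [(0.55, [437.0, 108.0, 87.1])]
scene disc_b [(0.9, [500.8, -299.6, 3.4]), (0.74, [576.3, -301.8, 3.9])]
scene sample []
wrist cover_front [(0.9, [480.9, 114.6, 86.2])]
wrist key_top [(0.78, [437.4, 111.6, 85.7])]
wrist disc_b []
wrist sample [(0.4, [522.1, 122.7, -2.8])]
```

View pics/s24c.png

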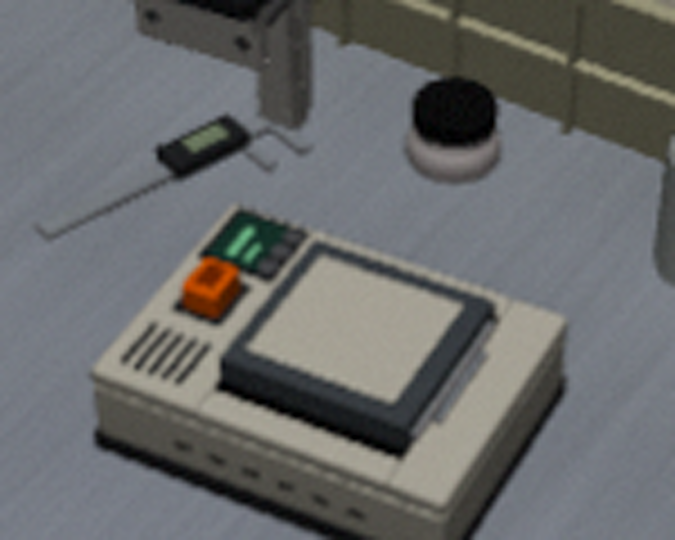

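View pics/w24.png

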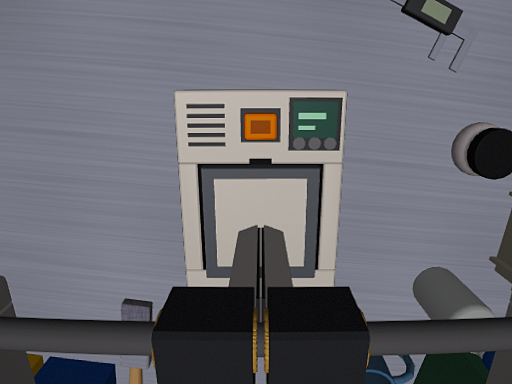

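View pics/t24.png

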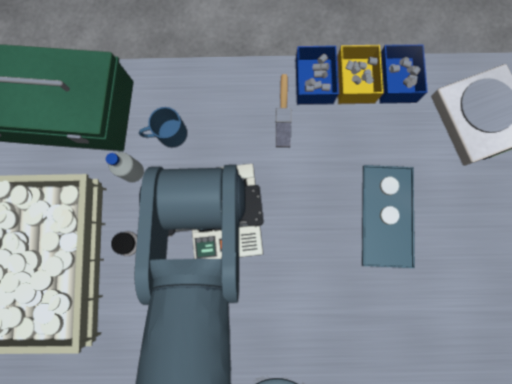

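The scene crop shows the cover shut with nothing touching it and the orange key standing up. The top view shows the other two discs at (390,185) and (390,215), where they were, and the bystanders have not moved. I'm handing in.

```bash
python3 - <<'E'
from h import *
print(finish_job()); pr()
E
```

```text
the job is handed in; nothing more can be done
None
the job is handed in; nothing more can be done
```

The blue-dot disc is in the well, the cover is shut, and I handed the job in at about 33 s. No verdict was reported.

- **Key and cover:** I pressed the key in small steps, with about 9.5 N the highest reading. The cover sprang fully open with the hand clear of it.
- **Placing:** I lowered the disc until it met the glass, at about 8 N. After letting go, the wrist camera put the dot at (526.0, 120.5) mm, against a well centre of (525.9, 120.4) mm. About 9 mm of the disc stood above the deck.
- **Shutting:** I pushed the cover round from behind and pressed it down. The catch resisted up to about 6–7 N, then snapped past. I pressed on to just below the shut height and lifted off, and the cover stayed down.
- **Last checks:** The final pictures show the cover flat, with nothing touching it and the key up. The other two discs and the bystanders looked unmoved.

**Disagreements:**
- **Finger tips:** They were about 30 mm short of the stated TCP along the tool axis. Pictures and the key contact both showed it, and I used the measured offset instead of the stated value.
- **False detection:** After the cover was shut, a network still reported the sample at a low score (0.4), at bench height. I took it as false, since the disc is hidden under the cover.

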